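# Change over the shim rack and set its presser

### The job

Raise the shim rack's presser fully back with its lever, move the old-pattern tabs (round stud in place of the flat ear) from the rack to the steel bin, and lay one flat-eared spare from the bench flat in each empty pocket, leaving the flat-eared tabs already in the rack and the mallet head, spacer and wedge where they are. If that fills every pocket, put any spares left over in the bin too and lower the presser fully over the tabs again. If there are too few spares to fill the rack, use them all and leave the presser fully raised, so that the next person sees the rack is short.

Things in the scene. Friction and masses are not known exactly. Their poses are not given: they have to be found in the camera images.
- rack: fixed shim rack: grey plate 102 x 292 mm, 6 mm thick, with six shallow pockets in a row along its y (40 mm pitch) and two pivot heads (26 x 12 mm, 38 mm high) 60 mm to the +x and 140 mm to either side. Origin on the bench under the middle of the row; x away from the robot, z up. The presser's hinge axis runs along y, at x = +60 mm, z = 22 mm
- presser (a joint): presser: steel bar across all six pockets on a hinge, moved by the lever at the rack's -y end. 0 = down, 1.6 rad = fully raised (stop); stays where left; 4 N at the knob moves it. Down, the 7 mm bar is 15 mm to the +x of the pocket centres, underside 15 mm above the bench, and stops tabs going in or out; raised, it is 58 mm to the +x, 71 mm high
- knob (a point): middle of the black crank grip on the presser lever's end: diameter 14 mm, lying along the rack's y, reaching 28 mm from here towards the lever and 22 mm outwards. It swings up and away from the robot on a 92 mm radius about the hinge axis, 160 mm to the -y of the rack's origin; 42 mm above the bench when down, 112 mm when raised
- bin: fixed steel bin, outside 140 (x) x 160 (y) x 60 mm, 3 mm walls, hinged at its front lip and propped tilted 0.18 rad towards the robot: floor 13 mm above the bench at the front, 38 mm at the back; front rim 69 mm, back rim 94 mm. Origin on the bench under its middle; x away from the robot
- pocket1 (a point): centre of the floor of pocket 1 (1 at the rack's +y end, 6 at its -y end): inside 46 (rack x) x 36 (rack y) mm, floor 6 mm above the bench, walls 8 mm high and 4 mm thick; a tab lies in it with its x along the rack's x
- pocket2 (a point): centre of the floor of pocket 2 (1 at the rack's +y end, 6 at its -y end): inside 46 (rack x) x 36 (rack y) mm, floor 6 mm above the bench, walls 8 mm high and 4 mm thick; a tab lies in it with its x along the rack's x
- pocket3 (a point): centre of the floor of pocket 3 (1 at the rack's +y end, 6 at its -y end): inside 46 (rack x) x 36 (rack y) mm, floor 6 mm above the bench, walls 8 mm high and 4 mm thick; a tab lies in it with its x along the rack's x
- pocket4 (a point): centre of the floor of pocket 4 (1 at the rack's +y end, 6 at its -y end): inside 46 (rack x) x 36 (rack y) mm, floor 6 mm above the bench, walls 8 mm high and 4 mm thick; a tab lies in it with its x along the rack's x
- pocket5 (a point): centre of the floor of pocket 5 (1 at the rack's +y end, 6 at its -y end): inside 46 (rack x) x 36 (rack y) mm, floor 6 mm above the bench, walls 8 mm high and 4 mm thick; a tab lies in it with its x along the rack's x
- pocket6 (a point): centre of the floor of pocket 6 (1 at the rack's +y end, 6 at its -y end): inside 46 (rack x) x 36 (rack y) mm, floor 6 mm above the bench, walls 8 mm high and 4 mm thick; a tab lies in it with its x along the rack's x
- spare1: a spare tab lying loose on the bench in front of the rack, if present: a galvanised shim tab: flat plate 40 (its x) x 28 (its y) x 6 mm, with an upright ear in the middle, 10 (x) x 20 (y) mm, rising from the plate to 36 mm above the underside; about 80 g; origin at the centre of its underside, z up; half a turn looks the same
- spare2: a spare tab lying loose on the bench in front of the rack, if present: a galvanised shim tab: flat plate 40 (its x) x 28 (its y) x 6 mm, with an upright ear in the middle, 10 (x) x 20 (y) mm, rising from the plate to 36 mm above the underside; about 80 g; origin at the centre of its underside, z up; half a turn looks the same
- spare3: a spare tab lying loose on the bench in front of the rack, if present: a galvanised shim tab: flat plate 40 (its x) x 28 (its y) x 6 mm, with an upright ear in the middle, 10 (x) x 20 (y) mm, rising from the plate to 36 mm above the underside; about 80 g; origin at the centre of its underside, z up; half a turn looks the same
- spare4: a spare tab lying loose on the bench in front of the rack, if present: a galvanised shim tab: flat plate 40 (its x) x 28 (its y) x 6 mm, with an upright ear in the middle, 10 (x) x 20 (y) mm, rising from the plate to 36 mm above the underside; about 80 g; origin at the centre of its underside, z up; half a turn looks the same
- spare5: a spare tab lying loose on the bench in front of the rack, if present: a galvanised shim tab: flat plate 40 (its x) x 28 (its y) x 6 mm, with an upright ear in the middle, 10 (x) x 20 (y) mm, rising from the plate to 36 mm above the underside; about 80 g; origin at the centre of its underside, z up; half a turn looks the same
- good1: a flat-eared tab that lies in one of the pockets from the start, if present: a galvanised shim tab: flat plate 40 (its x) x 28 (its y) x 6 mm, with an upright ear in the middle, 10 (x) x 20 (y) mm, rising from the plate to 36 mm above the underside; about 80 g; origin at the centre of its underside, z up; half a turn looks the same
- good2: a flat-eared tab that lies in one of the pockets from the start, if present: a galvanised shim tab: flat plate 40 (its x) x 28 (its y) x 6 mm, with an upright ear in the middle, 10 (x) x 20 (y) mm, rising from the plate to 36 mm above the underside; about 80 g; origin at the centre of its underside, z up; half a turn looks the same
- good3: a flat-eared tab that lies in one of the pockets from the start, if present: a galvanised shim tab: flat plate 40 (its x) x 28 (its y) x 6 mm, with an upright ear in the middle, 10 (x) x 20 (y) mm, rising from the plate to 36 mm above the underside; about 80 g; origin at the centre of its underside, z up; half a turn looks the same
- old1: an old-pattern tab that lies in one of the pockets from the start, if present: same steel plate, 40 (its x) x 28 (its y) x 6 mm, but with a round stud of diameter 14 mm in the middle instead of the flat ear, rising to 36 mm above the underside; about 80 g; origin at the centre of its underside, z up
- old2: an old-pattern tab that lies in one of the pockets from the start, if present: same steel plate, 40 (its x) x 28 (its y) x 6 mm, but with a round stud of diameter 14 mm in the middle instead of the flat ear, rising to 36 mm above the underside; about 80 g; origin at the centre of its underside, z up
- old3: an old-pattern tab that lies in one of the pockets from the start, if present: same steel plate, 40 (its x) x 28 (its y) x 6 mm, but with a round stud of diameter 14 mm in the middle instead of the flat ear, rising to 36 mm above the underside; about 80 g; origin at the centre of its underside, z up
- mallet_head: bystander: black rubber mallet head standing on end, diameter 60, 85 mm tall, origin under its middle
- spacer: bystander: polished titanium spacer ring, diameter 40, 30 mm tall, origin under its middle
- wedge: bystander: yellow nylon wedge, 72 x 30 mm, up to 21 mm tall, origin under its middle
Things that resemble listed ones, but are neither listed nor needed, are in the scene too. What is shaped like the spare4 but purple, turquoise or yellow is not meant.

How it is judged (in metres and radians):
On the way:
1. the presser is raised (joint beyond 1.35 rad) (value of joint presser above 1.35 rad), for 0.2 s.
At the end, for the whole second after the job is handed in: Old-pattern tabs in the bin; each pocket holds a flat-eared tab lying flat (under 0.1 rad, within 7.5 mm of the floor's centre), other spares in the bin, presser below 0.12 rad; or, if spares were too few, each spare lies so in a pocket and the presser is above 1.35 rad. All at rest ((distance between good1 and pocket1 below 0.0075 m or distance between good1 and pocket2 below 0.0075 m or distance between good1 and pocket3 below 0.0075 m or distance between good1 and pocket4 below 0.0075 m or distance between good1 and pocket5 below 0.0075 m or distance between good1 and pocket6 below 0.0075 m) and (distance between good2 and pocket1 below 0.0075 m or distance between good2 and pocket2 below 0.0075 m or distance between good2 and pocket3 below 0.0075 m or distance between good2 and pocket4 below 0.0075 m or distance between good2 and pocket5 below 0.0075 m or distance between good2 and pocket6 below 0.0075 m) and (distance between good3 and pocket1 below 0.0075 m or distance between good3 and pocket2 below 0.0075 m or distance between good3 and pocket3 below 0.0075 m or distance between good3 and pocket4 below 0.0075 m or distance between good3 and pocket5 below 0.0075 m or distance between good3 and pocket6 below 0.0075 m) and x of old1 in the frame of bin between -0.085 and 0.07 m and y of old1 in the frame of bin between -0.078 and 0.078 m and z of old1 in the frame of bin between 0.006 and 0.075 m and x of old2 in the frame of bin between -0.085 and 0.07 m and y of old2 in the frame of bin between -0.078 and 0.078 m and z of old2 in the frame of bin between 0.006 and 0.075 m and x of old3 in the frame of bin between -0.085 and 0.07 m and y of old3 in the frame of bin between -0.078 and 0.078 m and z of old3 in the frame of bin between 0.006 and 0.075 m and linear speed of each of spare1, spare2, spare3, spare4, spare5, old1, old2, old3 below 0.03 m/s and ((distance between any of good1, good2, good3, spare1, spare2, spare3, spare4, spare5 and pocket1 below 0.0075 m and distance between any of good1, good2, good3, spare1, spare2, spare3, spare4, spare5 and pocket2 below 0.0075 m and distance between any of good1, good2, good3, spare1, spare2, spare3, spare4, spare5 and pocket3 below 0.0075 m and distance between any of good1, good2, good3, spare1, spare2, spare3, spare4, spare5 and pocket4 below 0.0075 m and distance between any of good1, good2, good3, spare1, spare2, spare3, spare4, spare5 and pocket5 below 0.0075 m and distance between any of good1, good2, good3, spare1, spare2, spare3, spare4, spare5 and pocket6 below 0.0075 m and value of joint presser below 0.12 rad and (distance between spare1 and pocket1 below 0.0075 m or distance between spare1 and pocket2 below 0.0075 m or distance between spare1 and pocket3 below 0.0075 m or distance between spare1 and pocket4 below 0.0075 m or distance between spare1 and pocket5 below 0.0075 m or distance between spare1 and pocket6 below 0.0075 m or (x of spare1 in the frame of bin between -0.085 and 0.07 m and y of spare1 in the frame of bin between -0.078 and 0.078 m and z of spare1 in the frame of bin between 0.006 and 0.075 m)) and (distance between spare2 and pocket1 below 0.0075 m or distance between spare2 and pocket2 below 0.0075 m or distance between spare2 and pocket3 below 0.0075 m or distance between spare2 and pocket4 below 0.0075 m or distance between spare2 and pocket5 below 0.0075 m or distance between spare2 and pocket6 below 0.0075 m or (x of spare2 in the frame of bin between -0.085 and 0.07 m and y of spare2 in the frame of bin between -0.078 and 0.078 m and z of spare2 in the frame of bin between 0.006 and 0.075 m)) and (distance between spare3 and pocket1 below 0.0075 m or distance between spare3 and pocket2 below 0.0075 m or distance between spare3 and pocket3 below 0.0075 m or distance between spare3 and pocket4 below 0.0075 m or distance between spare3 and pocket5 below 0.0075 m or distance between spare3 and pocket6 below 0.0075 m or (x of spare3 in the frame of bin between -0.085 and 0.07 m and y of spare3 in the frame of bin between -0.078 and 0.078 m and z of spare3 in the frame of bin between 0.006 and 0.075 m)) and (distance between spare4 and pocket1 below 0.0075 m or distance between spare4 and pocket2 below 0.0075 m or distance between spare4 and pocket3 below 0.0075 m or distance between spare4 and pocket4 below 0.0075 m or distance between spare4 and pocket5 below 0.0075 m or distance between spare4 and pocket6 below 0.0075 m or (x of spare4 in the frame of bin between -0.085 and 0.07 m and y of spare4 in the frame of bin between -0.078 and 0.078 m and z of spare4 in the frame of bin between 0.006 and 0.075 m)) and (distance between spare5 and pocket1 below 0.0075 m or distance between spare5 and pocket2 below 0.0075 m or distance between spare5 and pocket3 below 0.0075 m or distance between spare5 and pocket4 below 0.0075 m or distance between spare5 and pocket5 below 0.0075 m or distance between spare5 and pocket6 below 0.0075 m or (x of spare5 in the frame of bin between -0.085 and 0.07 m and y of spare5 in the frame of bin between -0.078 and 0.078 m and z of spare5 in the frame of bin between 0.006 and 0.075 m)) and (angle between spare1's own z axis and vertical below 0.1 rad or (x of spare1 in the frame of bin between -0.085 and 0.07 m and y of spare1 in the frame of bin between -0.078 and 0.078 m and z of spare1 in the frame of bin between 0.006 and 0.075 m)) and (angle between spare2's own z axis and vertical below 0.1 rad or (x of spare2 in the frame of bin between -0.085 and 0.07 m and y of spare2 in the frame of bin between -0.078 and 0.078 m and z of spare2 in the frame of bin between 0.006 and 0.075 m)) and (angle between spare3's own z axis and vertical below 0.1 rad or (x of spare3 in the frame of bin between -0.085 and 0.07 m and y of spare3 in the frame of bin between -0.078 and 0.078 m and z of spare3 in the frame of bin between 0.006 and 0.075 m)) and (angle between spare4's own z axis and vertical below 0.1 rad or (x of spare4 in the frame of bin between -0.085 and 0.07 m and y of spare4 in the frame of bin between -0.078 and 0.078 m and z of spare4 in the frame of bin between 0.006 and 0.075 m)) and (angle between spare5's own z axis and vertical below 0.1 rad or (x of spare5 in the frame of bin between -0.085 and 0.07 m and y of spare5 in the frame of bin between -0.078 and 0.078 m and z of spare5 in the frame of bin between 0.006 and 0.075 m))) or ((distance between each of good1, good2, good3, spare1, spare2, spare3, spare4, spare5 and pocket1 above 0.0075 m or distance between each of good1, good2, good3, spare1, spare2, spare3, spare4, spare5 and pocket2 above 0.0075 m or distance between each of good1, good2, good3, spare1, spare2, spare3, spare4, spare5 and pocket3 above 0.0075 m or distance between each of good1, good2, good3, spare1, spare2, spare3, spare4, spare5 and pocket4 above 0.0075 m or distance between each of good1, good2, good3, spare1, spare2, spare3, spare4, spare5 and pocket5 above 0.0075 m or distance between each of good1, good2, good3, spare1, spare2, spare3, spare4, spare5 and pocket6 above 0.0075 m) and value of joint presser above 1.35 rad and (distance between spare1 and pocket1 below 0.0075 m or distance between spare1 and pocket2 below 0.0075 m or distance between spare1 and pocket3 below 0.0075 m or distance between spare1 and pocket4 below 0.0075 m or distance between spare1 and pocket5 below 0.0075 m or distance between spare1 and pocket6 below 0.0075 m) and (distance between spare2 and pocket1 below 0.0075 m or distance between spare2 and pocket2 below 0.0075 m or distance between spare2 and pocket3 below 0.0075 m or distance between spare2 and pocket4 below 0.0075 m or distance between spare2 and pocket5 below 0.0075 m or distance between spare2 and pocket6 below 0.0075 m) and (distance between spare3 and pocket1 below 0.0075 m or distance between spare3 and pocket2 below 0.0075 m or distance between spare3 and pocket3 below 0.0075 m or distance between spare3 and pocket4 below 0.0075 m or distance between spare3 and pocket5 below 0.0075 m or distance between spare3 and pocket6 below 0.0075 m) and (distance between spare4 and pocket1 below 0.0075 m or distance between spare4 and pocket2 below 0.0075 m or distance between spare4 and pocket3 below 0.0075 m or distance between spare4 and pocket4 below 0.0075 m or distance between spare4 and pocket5 below 0.0075 m or distance between spare4 and pocket6 below 0.0075 m) and (distance between spare5 and pocket1 below 0.0075 m or distance between spare5 and pocket2 below 0.0075 m or distance between spare5 and pocket3 below 0.0075 m or distance between spare5 and pocket4 below 0.0075 m or distance between spare5 and pocket5 below 0.0075 m or distance between spare5 and pocket6 below 0.0075 m) and angle between each of spare1, spare2, spare3, spare4, spare5's own z axis and vertical below 0.1 rad))); the robot touches nothing.
It fails at once if a flat-eared tab already in the rack is taken out (moved over 30 mm) (distance of any of good1, good2, good3 from where it was at the start of the episode above 0.03 m).
It fails at once if the mallet head, spacer or wedge is pushed over 30 mm (distance of any of mallet_head, spacer, wedge from where it was at the start of the episode above 0.03 m).
Of good1, good2, good3 only 1 to 3 are there at a start; the rules pass over those that are not, and their reading is None.
Of old1, old2, old3 only 2 to 3 are there at a start; the rules pass over those that are not, and their reading is None.
Of spare1, spare2, spare3, spare4, spare5 only 3 to 5 are there at a start; the rules pass over those that are not, and their reading is None.
At some moment in a run one of spare1, spare2, spare3, spare4, spare5 may be knocked a few centimetres aside while the robot is not near it.
It also fails if it takes over 210 s, if anything falls off the work surface, if the arm or the gripper's body presses on something with over 40 N, if the wrist force passes 120 N, or if a joint passes its speed limit or range.

### The arm

A 6-joint arm with a two-finger parallel gripper is mounted at the origin on the work surface. World frame = base frame: x ahead of the robot, y to its left, z up, the work surface at z = 0. Lengths are in m, angles in degrees, forces in N, time in s.
With the tool pointing down it reaches from about 0.35 to 0.775 m from the base axis. Payload 7.3 kg.
Tool frame: the origin (TCP) lies midway between the tips of the shut fingers; the grasp point (between the pads) lies robot.grip_point_offset behind it (robot.grip_point_offset is the distance from the TCP to the grasp point, in m); z points along the fingers, y is the line along which they close (so a half turn about z gives the same grasp; the last joint's range is limited). The gripper opens to 92 mm and grips with 3 to 60 N. Pads are 19 mm wide; open, the fingers measure 130 mm over their backs; the gripper's body (75 mm by 190 mm) begins 47 mm behind the grasp point.
Start: joints at [-8.365, 19.595, 87.324, -0, 73.075, -8.365], TCP at [0.525, 0, 0.227] pointing down, gripper open.
Joint ranges: [-145.02, 145.02], [-44.19, 115.74], [2.07, 154.8], [-57.11, 237.11], [16.16, 152.29], [-177.93, 177.93]. Speed limits (degrees/s): [147.25, 147.25, 180, 180, 180, 180].

### API

Orientations are given as a 3x3 rotation matrix whose columns are the frame's x, y, z axes.
In Python, from plant import get_state, imaging, ticket, robot gives the robot as it stands.
- The arm moves only by the tool arm_command, never from a script. Its argument "motion" is a list of rows, each an object of numbers: "tx", "ty", "tz": the shift along the tool's x, y, z scaled (see below); "wx", "wy", "wz": the turn, a rotation vector about the tool's x, y, z scaled (see below). In form: [{"tx": .., "ty": .., "tz": .., "wx": .., "wy": .., "wz": ..}, ...]. A call has exactly 5 rows; each row shifts and turns the commanded pose from where the row before left it, along the tool's axes as they then stand; what a row does not reach is not made up. The controller multiplies each number of a shift by 0.04 m and each number of a turn by pi/4 rad. A row lasts 1/12 s, in which the tool goes at most 41.7 mm and 7.16 degrees, less where a joint would pass 70% of its speed; a pose out of reach is approached as far as the arm can. A call with a number of a shift or a turn outside -1 to 1 is refused whole. A call with a gripper value outside its range is refused whole. "grip" is the opening, from 0 (shut) to 1 (fully open), set as the call begins (left out, the last holds). The fingers move at their own pace and stop on an object; "force" is the grip in N (left out, the last holds). Time passes only in rows, so rows that do not move let the fingers close, or fill a call up. It gives the time, the measured TCP pose, the force, the opening and the grip force at its end, in the units of the state.
- get_state(): the state, without advancing time (a new reading comes with each control period).
- imaging.capture(name): name is "scene" or "side" or "wrist"; returns a dict with "img" (400x640x3 uint8, red, green, blue), "K" (3x3 intrinsics, pixels), "pose" (4x4, takes a point from camera to world coordinates). Camera axes: x right, y down, z forward; pixel columns grow to the right and rows downward; lengths in m; the calibration is good to about 2 mm. A picture is of the moment at which its call begins. There is no depth.
- ticket.close_job(): hands the job in; it is judged then, once.
The state is a dict: "clock": time; "qpos": joint angles; "joint_vel": joint speeds; "effort": joint torques, N m; "tcp_pos": TCP position; "tool_rot": TCP orientation; "ft_force": force on the tool from outside, world axes, zero at the start; "ft_torque": the same for the moment, N m; "finger_gap": finger opening in m; "grip_force": force on a finger pad.
Only numpy, scipy, OpenCV 4.12 (cv2) and the standard library are available. Lean on these libraries where they do the work, as an engineer would, in place of code of your own. Each camera call takes 0.05 s, during which the arm holds its last target. There are 200 camera calls.

## Working session

There is one attempt and no reset: what is moved stays moved. The work goes in short steps, Python scripts to look and compute and a tool call to move; the robot and the scene stay as the last step left them, time stands still between calls to the robot, and variables do not carry over. Pictures are saved under pics/ and viewed, at most 14 in all, crops included, and the job is handed in when it is done.

Besides the shell and the picture viewer there is one more tool, called after "Request:" by a JSON object that holds its "method" and its "body". arm_command: Moves the arm, as the interface text tells. Its arguments: {"type":"object","properties":{"motion":{"type":"array","items":{"type":"object","properties":{"tx":{"type":"number"},"ty":{"type":"number"},"tz":{"type":"number"},"wx":{"type":"number"},"wy":{"type":"number"},"wz":{"type":"number"}}}},"grip":{"type":"number"},"force":{"type":"number"}},"required":["motion"]}

```bash
ls; mkdir -p pics; python3 - <<'E'
from plant import get_state, imaging, robot
import cv2,numpy as np
print(get_state()); print(robot.grip_point_offset)
for n in ["scene","side","wrist"]:
    c=imaging.capture(n); cv2.imwrite(f"pics/{n}0.png",c["img"][:,:,::-1]); np.savez(f"pics/{n}0.npz",**c); print(n,c["K"].round(1).tolist(),c["pose"].round(3).tolist())
E
```

```text
pics
{'clock': 0.0, 'qpos': array([-8.36500094e+00,  1.96369230e+01,  8.73773516e+01, -2.23050055e-03,
        7.30729509e+01, -8.36402465e+00]), 'joint_vel': array([-0.03912587,  0.02534545,  0.0549982 , -0.13847316, -0.08199568,
       -0.0596622 ]), 'effort': array([ 7.61924657e-04, -4.31245601e+01, -2.44219762e+01,  7.17750052e-02,
        5.59406646e-02, -1.04314388e-04]), 'tcp_pos': array([5.24599205e-01, 7.08947474e-05, 2.26039806e-01]), 'tool_rot': array([[ 5.81613042e-06,  9.99998858e-01, -1.51159240e-03],
       [ 9.99999983e-01, -5.53705790e-06,  1.84625664e-04],
       [ 1.84617083e-04, -1.51159345e-03, -9.99998841e-01]]), 'ft_force': array([0.13134261, 0.07846819, 0.29957957]), 'ft_torque': array([ 0.03317419, -0.02746377,  0.03707669]), 'grip_force': 0.0, 'finger_gap': 0.091886684015173}
0.0188
scene [[411.2, 0.0, 310.1], [0.0, 411.2, 202.4], [0.0, 0.0, 1.0]] [[0.884, 0.345, -0.315, 0.837], [0.467, -0.647, 0.603, -0.628], [0.005, -0.68, -0.733, 0.767], [0.0, 0.0, 0.0, 1.0]]
side [[372.1, 0.0, 320.0], [0.0, 372.1, 204.5], [0.0, 0.0, 1.0]] [[-0.868, -0.345, 0.357, 0.204], [-0.497, 0.612, -0.615, 0.475], [-0.006, -0.712, -0.703, 0.651], [0.0, 0.0, 0.0, 1.0]]
wrist [[286.4, 0.0, 321.8], [0.0, 286.4, 199.2], [0.0, 0.0, 1.0]] [[1.0, 0.001, -0.001, 0.526], [0.0, -0.958, -0.285, 0.077], [-0.001, 0.285, -0.958, 0.383], [0.0, 0.0, 0.0, 1.0]]
```

View pics/scene0.png

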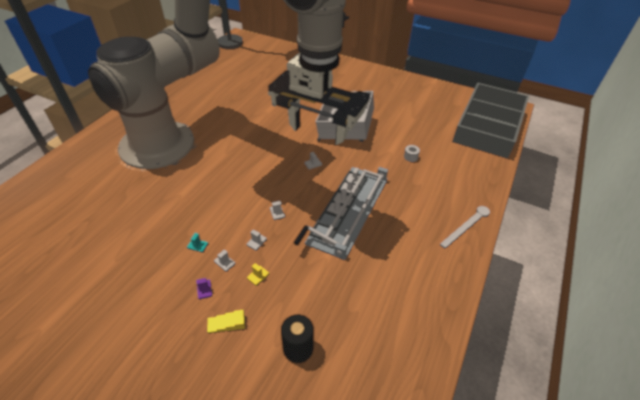

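View pics/side0.png

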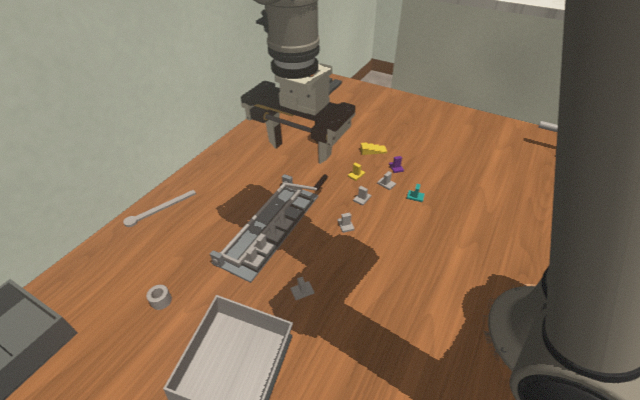

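View pics/wrist0.png

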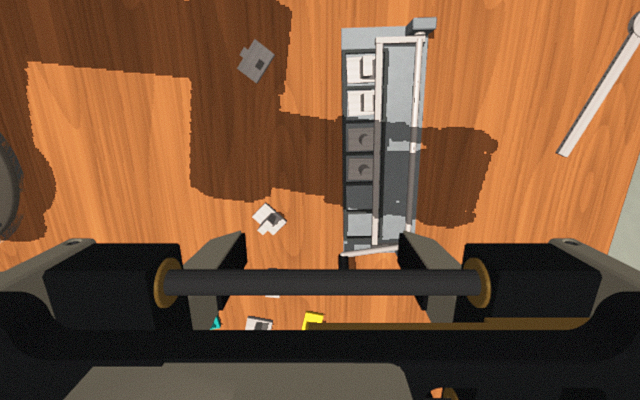

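```bash
cat > h.py <<'E'
from plant import get_state, imaging, ticket, robot
import cv2, numpy as np
class Cam:
    def __init__(s,K,pose,img): s.K,s.T,s.img=K,pose,img
    def ray(s,p):
        d=s.T[:3,:3]@np.linalg.inv(s.K)@[p[0],p[1],1]; return s.T[:3,3],d/np.linalg.norm(d)
    def plane(s,p,z):
        o,d=s.ray(p); return o+d*(z-o[2])/d[2]
    def proj(s,X):
        c=s.T[:3,:3].T@(np.asarray(X)-s.T[:3,3]); c=s.K@c; return c[:2]/c[2]
def cap(n,name):
    c=imaging.capture(n); cv2.imwrite(f"pics/{name}.png",c["img"][:,:,::-1]); np.savez(f"pics/{name}.npz",**c)
    return Cam(c["K"],c["pose"],c["img"])
def load(name):
    c=np.load(f"pics/{name}.npz"); return Cam(c["K"],c["pose"],c["img"])
def tri(*cp):
    A=np.zeros((3,3));b=np.zeros(3);R=[]
    for c,p in cp:
        o,d=c.ray(p);M=np.eye(3)-np.outer(d,d);A+=M;b+=M@o;R.append((o,M))
    X=np.linalg.solve(A,b); return X,max(np.linalg.norm(M@(X-o)) for o,M in R)
E
python3 - <<'E'
from h import *
s,d=load("scene0"),load("side0")
for n,a,b in [("A",(313,160),(302,290)),("B",(278,210),(346,222)),("C",(257,239),(363,195)),("D",(224,259),(388,181)),("yel",(258,272),(356,172)),("teal",(197,243),(417,194)),("pur",(204,288),(398,163)),("knob",(301,236),(321,183)),("wedge",(226,321),(373,148)),("spacer",(412,153),(158,296))]:
    X,e=tri((s,a),(d,b)); print(n,X.round(3),round(e*1000,1))
w=load("wrist0")
for p in [(362,68),(362,102),(362,138),(362,168),(360,198),(360,225),(345,262)]: print(p,w.plane(p,.03).round(3))
for p in [(217,299),(292,321),(171,389)]: print("bin rim",d.plane(p,.08).round(3))
E
```

```text
A [0.442 0.142 0.009] 0.9
B [ 0.451 -0.065  0.009] 2.4
C [ 0.455 -0.167  0.01 ] 2.5
D [ 0.421 -0.248  0.01 ] 2.1
yel [ 0.508 -0.241  0.01 ] 0.3
teal [ 0.338 -0.239  0.008] 2.0
pur [ 0.426 -0.329  0.011] 3.7
knob [ 0.553 -0.129  0.037] 0.8
wedge [ 0.513 -0.366  0.008] 0.0
spacer [0.678 0.295 0.014] 0.2
(362, 68) [0.571 0.127 0.03 ]
(362, 102) [0.572 0.09  0.03 ]
(362, 138) [0.574 0.049 0.03 ]
(362, 168) [0.575 0.012 0.03 ]
(360, 198) [ 0.574 -0.027  0.03 ]
(360, 225) [ 0.576 -0.064  0.03 ]
(345, 262) [ 0.557 -0.118  0.03 ]
bin rim [0.534 0.267 0.08 ]
bin rim [0.398 0.237 0.08 ]
bin rim [0.494 0.414 0.08 ]
```

Request:
{"method": "arm_command", "body": {"motion": [{"tx": -0.4, "ty": 0.25}, {"tx": -0.4, "ty": 0.25}, {"tx": -0.4, "ty": 0.25}, {"tx": -0.4, "ty": 0.25}, {"tx": -0.15, "ty": 0.25}]}}

```text
schema error: expected keys tx, ty, tz, wx, wy, wz
```

```bash
python3 - <<'E'
from h import *
cap("wrist","w1"); print(get_state()["tcp_pos"])
E
```

```text
[5.24789182e-01 3.62412022e-05 2.26312575e-01]
```

Request:
{"method": "arm_command", "body": {"motion": [{"tx": -1, "ty": -0.3, "tz": -0.3}, {"tx": -1, "ty": -0.3, "tz": -0.3}, {"tx": -1, "ty": -0.3, "tz": -0.3}, {"tx": -0.8, "ty": -0.3}, {}]}}

```text
schema error: expected keys tx, ty, tz, wx, wy, wz
```

```bash
python3 - <<'E'
from h import *
a=load("w1").img[:270,240:480]
b=cap("wrist","w2").img[:,:]; print(get_state()["tcp_pos"])
cv2.imwrite("pics/w1c.png",cv2.resize(a,None,fx=2.2,fy=2.2,interpolation=cv2.INTER_CUBIC)[:,:,::-1])
E
```

```text
[5.24831516e-01 3.56266400e-05 2.26424978e-01]
```

View pics/w1c.png

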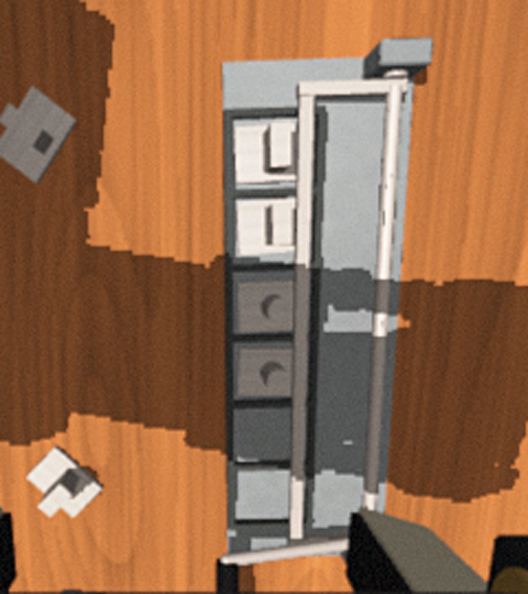

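View pics/w2.png

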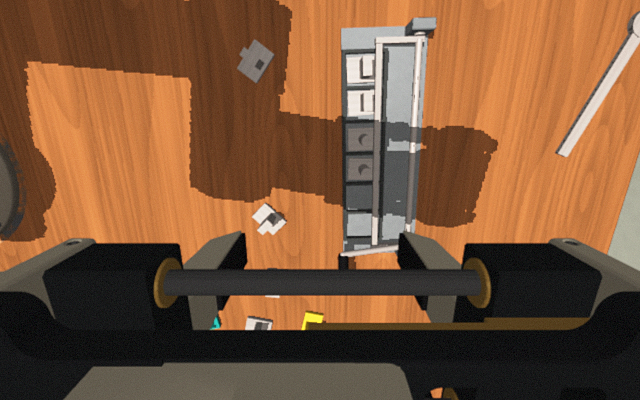

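Request:
{"method": "arm_command", "body": {"motion": [{"tx": -1, "ty": -0.3, "tz": 0, "wx": 0, "wy": 0, "wz": 0}, {"tx": -1, "ty": -0.3, "tz": 0, "wx": 0, "wy": 0, "wz": 0}, {"tx": -1, "ty": -0.2, "tz": 0, "wx": 0, "wy": 0, "wz": 0}, {"tx": -1, "ty": 0, "tz": 0, "wx": 0, "wy": 0, "wz": 0}, {"tx": 0, "ty": 0, "tz": 0, "wx": 0, "wy": 0, "wz": 0}]}}

```text
clock: 0.67
tcp_pos: [0.4926, -0.1661, 0.2267]
tool_rot: [[0.005, 1.0, 0.001], [1.0, -0.005, -0.003], [-0.003, 0.001, -1.0]]
ft_force: [0.2, 0.2, -1.2]
finger_gap: 0.0916
grip_force: 0.0
```

Request:
{"method": "arm_command", "body": {"motion": [{"tx": -1, "ty": 0, "tz": 0, "wx": 0, "wy": 0, "wz": 0}, {"tx": 0, "ty": 0, "tz": 0, "wx": 0, "wy": 0, "wz": 0}, {"tx": 0, "ty": 0, "tz": 0, "wx": 0, "wy": 0, "wz": 0}, {"tx": 0, "ty": 0, "tz": 0, "wx": 0, "wy": 0, "wz": 0}, {"tx": 0, "ty": 0, "tz": 0, "wx": 0, "wy": 0, "wz": 0}]}}

```text
clock: 1.08
tcp_pos: [0.4931, -0.1987, 0.2267]
tool_rot: [[-0.001, 1.0, -0.0], [1.0, 0.001, 0.001], [0.001, -0.0, -1.0]]
ft_force: [-0.8, -0.1, -0.3]
finger_gap: 0.0919
grip_force: 0.0
```

```bash
python3 - <<'E'
from h import *
cap("wrist","w3"); print(get_state()["tcp_pos"])
E
```

```text
[ 0.49314586 -0.19860603  0.22670618]
```

View pics/w3.png

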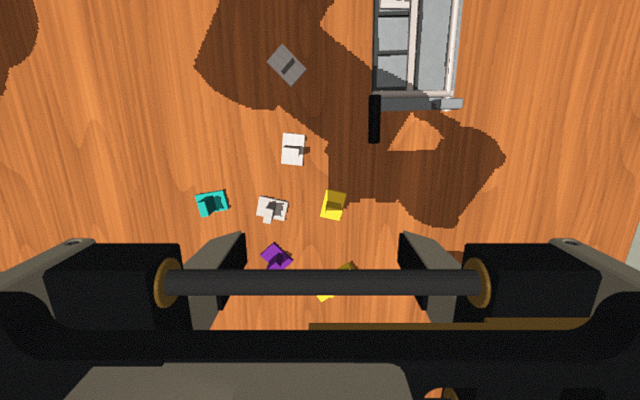

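```bash
python3 - <<'E'
from h import *
s,d,w=cap("scene","s3"),cap("side","d3"),load("w3")
P={}
for n,c,p in [("s",load("scene0"),(301,236)),("d",load("side0"),(321,183)),("w",w,(375,118))]:
    g=c.img.max(2); x,y=p; m=np.zeros_like(g); m[y-30:y+30,x-16:x+16]=(g[y-30:y+30,x-16:x+16]<45)*255
    k,l,st,ce=cv2.connectedComponentsWithStats(m); i=1+np.argmax(st[1:,4]); pts=np.argwhere(l==i)[:,::-1].astype(np.float32)
    r=cv2.minAreaRect(pts); b=cv2.boxPoints(r); 
    e=np.argsort(r[1]); 
    u=pts-pts.mean(0); v=np.linalg.svd(u,full_matrices=0)[2][0]; t=u@v
    E=[pts.mean(0)+v*t.min(),pts.mean(0)+v*t.max()]; P[n]=(c,ce[i],E); print(n,ce[i].round(1),[q.round(1) for q in E],st[i,4])
print(w.plane(P["w"][1],.042).round(4),[w.plane(q,.042).round(4) for q in P["w"][2]])
print("sd",tri((P["s"][0],P["s"][1]),(P["d"][0],P["d"][1])))
print("sdw",tri(*[(P[k][0],P[k][1]) for k in "sdw"]))
# rack corners w0: plate corners
w0=load("wrist0")
for p in [(341.5,28),(344,250)]: print("plate left corners",w0.plane(p,.006).round(4))
for p in [(345,51),(347,237)]: print("pocket-wall outer corners z.014",w0.plane(p,.014).round(4))
E
```

```text
s [300.9 235.1] [array([305.7, 227.8], dtype=float32), array([295.8, 242.9], dtype=float32)] 41Traceback (most recent call last):
  File "<stdin>", line 6, in <module>
    return _wrapfunc(a, 'argmax', axis=axis, out=out, **kwds)
    return bound(*args, **kwds)
ValueError: attempt to get argmax of an empty sequence
```

```bash
python3 - <<'E'
from h import *
w=load("w3")
P={}
for n,c,p,T in [("s",load("scene0"),(301,236),60),("d",load("side0"),(321,183),75),("w",w,(375,118),45)]:
    g=c.img.max(2); x,y=p; m=np.zeros_like(g); m[y-30:y+30,x-16:x+16]=(g[y-30:y+30,x-16:x+16]<T)*255
    k,l,st,ce=cv2.connectedComponentsWithStats(m)
    if k<2: print(n,g[y-8:y+8,x-8:x+8].min());continue
    i=1+np.argmax(st[1:,4]); pts=np.argwhere(l==i)[:,::-1].astype(float)
    u=pts-pts.mean(0); v=np.linalg.svd(u,full_matrices=0)[2][0]; t=u@v
    E=[pts.mean(0)+v*t.min(),pts.mean(0)+v*t.max()]; P[n]=(c,ce[i],E); print(n,ce[i].round(1),[q.round(1) for q in E],st[i,4])
print(w.plane(P["w"][1],.042).round(4),[w.plane(q,.042).round(4) for q in P["w"][2]])
if "d" in P: print("sdw",tri(*[(P[k][0],P[k][1]) for k in "sdw"]))
print("sw",tri(*[(P[k][0],P[k][1]) for k in "sw"]))
w0=load("wrist0")
for p in [(341.5,28),(344,250)]: print("plate left corners",w0.plane(p,.006).round(4))
for p in [(345,51),(347,237)]: print("pocket-wall outer corners z.014",w0.plane(p,.014).round(4))
E
```

```text
s [300.6 235.3] [array([306.1, 227. ]), array([295.4, 243.3])] 65
d [320.6 181.8] [array([325.3, 175.2]), array([315.6, 189. ])] 70
w [374.1 118.4] [array([374.7,  94.9]), array([373.5, 143. ])] 555
[ 0.5539 -0.1267  0.042 ] [array([ 0.5532, -0.1013,  0.042 ]), array([ 0.5546, -0.1546,  0.042 ])]
sdw (array([ 0.55329431, -0.12824243,  0.04081071]), np.float64(0.0017085126846236674))
sw (array([ 0.55341729, -0.12751543,  0.03925244]), np.float64(0.0012179630037100417))
plate left corners [0.5482 0.1727 0.006 ]
plate left corners [ 0.5575 -0.1122  0.006 ]
pocket-wall outer corners z.014 [0.5522 0.147  0.014 ]
pocket-wall outer corners z.014 [ 0.5606 -0.0881  0.014 ]
```

Request:
{"method": "arm_command", "body": {"motion": [{"tx": 0.8, "ty": 0.76, "tz": 0, "wx": 0, "wy": 0, "wz": 0}, {"tx": 0.8, "ty": 0.76, "tz": 0, "wx": 0, "wy": 0, "wz": -0.043}, {"tx": 0, "ty": 0, "tz": 1, "wx": 0, "wy": 0, "wz": 0}, {"tx": 0, "ty": 0, "tz": 1, "wx": 0, "wy": 0, "wz": 0}, {"tx": 0, "ty": 0, "tz": 0.5, "wx": 0, "wy": 0, "wz": 0}], "grip": 0.6, "force": 20}}

```text
clock: 1.65
tcp_pos: [0.549, -0.137, 0.1228]
tool_rot: [[-0.037, 0.999, -0.005], [0.999, 0.037, 0.002], [0.002, -0.005, -1.0]]
ft_force: [-0.9, -0.1, -0.9]
finger_gap: 0.0632
grip_force: 0.0
```

Request:
{"method": "arm_command", "body": {"motion": [{"tx": 0, "ty": 0, "tz": 1, "wx": 0, "wy": 0, "wz": 0}, {"tx": 0, "ty": 0, "tz": 0.58, "wx": 0, "wy": 0, "wz": 0}, {"tx": 0, "ty": 0, "tz": 0, "wx": 0, "wy": 0, "wz": 0}, {"tx": 0, "ty": 0, "tz": 0, "wx": 0, "wy": 0, "wz": 0}, {"tx": 0, "ty": 0, "tz": 0, "wx": 0, "wy": 0, "wz": 0}]}}

```text
clock: 2.07
tcp_pos: [0.5517, -0.1395, 0.0653]
tool_rot: [[-0.034, 0.999, 0.003], [0.999, 0.034, -0.001], [-0.001, 0.003, -1.0]]
ft_force: [0.7, 0.2, 1.1]
finger_gap: 0.0551
grip_force: 0.0
```

Request:
{"method": "arm_command", "body": {"motion": [{"tx": 0.1, "ty": 0.04, "tz": 0.35, "wx": 0, "wy": 0, "wz": 0}, {"tx": 0, "ty": 0, "tz": 0.35, "wx": 0, "wy": 0, "wz": 0}, {"tx": 0, "ty": 0, "tz": 0.35, "wx": 0, "wy": 0, "wz": 0}, {"tx": 0, "ty": 0, "tz": 0, "wx": 0, "wy": 0, "wz": 0}, {"tx": 0, "ty": 0, "tz": 0, "wx": 0, "wy": 0, "wz": 0}]}}

```text
clock: 2.48
tcp_pos: [0.5528, -0.1356, 0.0231]
tool_rot: [[-0.034, 0.999, 0.002], [0.999, 0.034, -0.001], [-0.001, 0.002, -1.0]]
ft_force: [-0.3, -0.4, 1.3]
finger_gap: 0.0549
grip_force: 0.0
```

Request:
{"method": "arm_command", "body": {"motion": [{"tx": 0, "ty": 0, "tz": 0, "wx": 0, "wy": 0, "wz": 0}, {"tx": 0, "ty": 0, "tz": 0, "wx": 0, "wy": 0, "wz": 0}, {"tx": 0, "ty": 0, "tz": 0, "wx": 0, "wy": 0, "wz": 0}, {"tx": 0, "ty": 0, "tz": 0, "wx": 0, "wy": 0, "wz": 0}, {"tx": 0, "ty": 0, "tz": 0, "wx": 0, "wy": 0, "wz": 0}], "grip": 0, "force": 12}}

```text
clock: 2.9
tcp_pos: [0.5521, -0.1354, 0.022]
tool_rot: [[-0.034, 0.999, 0.001], [0.999, 0.034, -0.0], [-0.0, 0.001, -1.0]]
ft_force: [0.5, 0.4, -0.2]
finger_gap: 0.0264
grip_force: 0.0
```

Request:
{"method": "arm_command", "body": {"motion": [{"tx": 0, "ty": 0, "tz": 0, "wx": 0, "wy": 0, "wz": 0}, {"tx": 0, "ty": 0, "tz": 0, "wx": 0, "wy": 0, "wz": 0}, {"tx": 0, "ty": 0, "tz": 0, "wx": 0, "wy": 0, "wz": 0}, {"tx": 0, "ty": 0, "tz": 0, "wx": 0, "wy": 0, "wz": 0}, {"tx": 0, "ty": 0, "tz": 0, "wx": 0, "wy": 0, "wz": 0}]}}

```text
clock: 3.32
tcp_pos: [0.5532, -0.1354, 0.0218]
tool_rot: [[-0.034, 0.999, 0.003], [0.999, 0.034, -0.0], [-0.0, 0.003, -1.0]]
ft_force: [5.7, 0.9, -2.1]
finger_gap: 0.0134
grip_force: 12.0
```

Request:
{"method": "arm_command", "body": {"motion": [{"tx": 0, "ty": 0.1, "tz": -0.34, "wx": 0, "wy": 0, "wz": 0}, {"tx": 0, "ty": 0.15, "tz": -0.31, "wx": 0, "wy": 0, "wz": 0}, {"tx": 0, "ty": 0.23, "tz": -0.32, "wx": 0, "wy": 0, "wz": 0}, {"tx": 0, "ty": 0.28, "tz": -0.29, "wx": 0, "wy": 0, "wz": 0}, {"tx": 0, "ty": 0, "tz": 0, "wx": 0, "wy": 0, "wz": 0}]}}

```text
clock: 3.73
tcp_pos: [0.5825, -0.1345, 0.0737]
tool_rot: [[-0.034, 0.999, -0.001], [0.999, 0.034, -0.0], [-0.0, -0.001, -1.0]]
ft_force: [-7.0, -0.5, 9.8]
finger_gap: 0.0135
grip_force: 12.0
```

Request:
{"method": "arm_command", "body": {"motion": [{"tx": 0, "ty": 0.33, "tz": -0.22, "wx": 0, "wy": 0, "wz": 0}, {"tx": 0, "ty": 0.36, "tz": -0.18, "wx": 0, "wy": 0, "wz": 0}, {"tx": 0, "ty": 0.35, "tz": -0.1, "wx": 0, "wy": 0, "wz": 0}, {"tx": 0, "ty": 0.36, "tz": -0.03, "wx": 0, "wy": 0, "wz": 0}, {"tx": 0, "ty": 0, "tz": 0, "wx": 0, "wy": 0, "wz": 0}]}}

```text
clock: 4.15
tcp_pos: [0.6399, -0.1327, 0.0939]
tool_rot: [[-0.034, 0.999, 0.002], [0.999, 0.034, -0.001], [-0.001, 0.002, -1.0]]
ft_force: [1.8, -0.2, 8.6]
finger_gap: 0.0135
grip_force: 12.0
```

Request:
{"method": "arm_command", "body": {"motion": [{"tx": 0, "ty": 0.3, "tz": 0.01, "wx": 0, "wy": 0, "wz": 0}, {"tx": 0, "ty": 0.34, "tz": 0.06, "wx": 0, "wy": 0, "wz": 0}, {"tx": 0, "ty": 0.05, "tz": 0, "wx": 0, "wy": 0, "wz": 0}, {"tx": 0, "ty": 0, "tz": 0, "wx": 0, "wy": 0, "wz": 0}, {"tx": 0, "ty": 0, "tz": 0, "wx": 0, "wy": 0, "wz": 0}]}}

```text
clock: 4.57
tcp_pos: [0.6656, -0.1318, 0.0901]
tool_rot: [[-0.034, 0.999, 0.0], [0.999, 0.034, -0.0], [-0.0, 0.0, -1.0]]
ft_force: [1.1, -1.4, 0.8]
finger_gap: 0.0133
grip_force: 12.0
```

Request:
{"method": "arm_command", "body": {"motion": [{"tx": 0, "ty": 0.15, "tz": 0.04, "wx": 0, "wy": 0, "wz": 0}, {"tx": 0, "ty": 0, "tz": 0, "wx": 0, "wy": 0, "wz": 0}, {"tx": 0, "ty": 0, "tz": 0, "wx": 0, "wy": 0, "wz": 0}, {"tx": 0, "ty": 0, "tz": 0, "wx": 0, "wy": 0, "wz": 0}, {"tx": 0, "ty": 0, "tz": 0, "wx": 0, "wy": 0, "wz": 0}]}}

```text
clock: 4.98
tcp_pos: [0.6657, -0.1318, 0.0885]
tool_rot: [[-0.033, 0.999, -0.014], [0.999, 0.034, 0.001], [0.001, -0.014, -1.0]]
ft_force: [-23.8, -2.1, 13.8]
finger_gap: 0.0137
grip_force: 12.0
```

Request:
{"method": "arm_command", "body": {"motion": [{"tx": 0, "ty": 0, "tz": 0, "wx": 0, "wy": 0, "wz": 0}, {"tx": 0, "ty": 0, "tz": 0, "wx": 0, "wy": 0, "wz": 0}, {"tx": 0, "ty": 0, "tz": 0, "wx": 0, "wy": 0, "wz": 0}, {"tx": 0, "ty": 0, "tz": 0, "wx": 0, "wy": 0, "wz": 0}, {"tx": 0, "ty": 0, "tz": 0, "wx": 0, "wy": 0, "wz": 0}], "grip": 0.45}}

```text
clock: 5.4
tcp_pos: [0.6719, -0.131, 0.0884]
tool_rot: [[-0.034, 0.999, 0.0], [0.999, 0.034, 0.0], [0.0, 0.0, -1.0]]
ft_force: [-0.1, 0.2, 0.7]
finger_gap: 0.0398
grip_force: 0.0
```

Request:
{"method": "arm_command", "body": {"motion": [{"tx": 0, "ty": 0, "tz": -0.5, "wx": 0, "wy": 0, "wz": 0}, {"tx": 0, "ty": 0, "tz": -0.7, "wx": 0, "wy": 0, "wz": 0}, {"tx": 0, "ty": 0, "tz": -0.7, "wx": 0, "wy": 0, "wz": 0}, {"tx": 0, "ty": -0.5, "tz": -0.7, "wx": 0, "wy": 0, "wz": 0}, {"tx": 0.5, "ty": -0.5, "tz": -0.4, "wx": 0, "wy": 0, "wz": 0}]}}

```text
clock: 5.82
tcp_pos: [0.6323, -0.1155, 0.2113]
tool_rot: [[-0.031, 0.999, 0.005], [1.0, 0.031, -0.003], [-0.003, 0.005, -1.0]]
ft_force: [0.5, 0.2, 0.6]
finger_gap: 0.0414
grip_force: 0.0
```

Request:
{"method": "arm_command", "body": {"motion": [{"tx": 0.6, "ty": -0.4, "tz": 0, "wx": 0, "wy": 0, "wz": 0}, {"tx": 0.6, "ty": -0.4, "tz": 0, "wx": 0, "wy": 0, "wz": 0}, {"tx": 0, "ty": 0, "tz": 0, "wx": 0, "wy": 0, "wz": 0}, {"tx": 0, "ty": 0, "tz": 0, "wx": 0, "wy": 0, "wz": 0}, {"tx": 0, "ty": 0, "tz": 0, "wx": 0, "wy": 0, "wz": 0}]}}

```text
clock: 6.23
tcp_pos: [0.5982, -0.066, 0.2088]
tool_rot: [[-0.034, 0.999, 0.001], [0.999, 0.034, -0.0], [-0.0, 0.001, -1.0]]
ft_force: [0.3, 0.0, -0.4]
finger_gap: 0.0413
grip_force: 0.0
```

```bash
python3 - <<'E'
from h import *
c=cap("wrist","w4"); print(get_state()["tcp_pos"])
cv2.imwrite("pics/w4c.png",cv2.resize(c.img[0:260,150:480],None,fx=2.2,fy=2.2,interpolation=cv2.INTER_CUBIC)[:,:,::-1])
E
```

```text
[ 0.59827138 -0.06630939  0.20858718]
```

View pics/w4c.png

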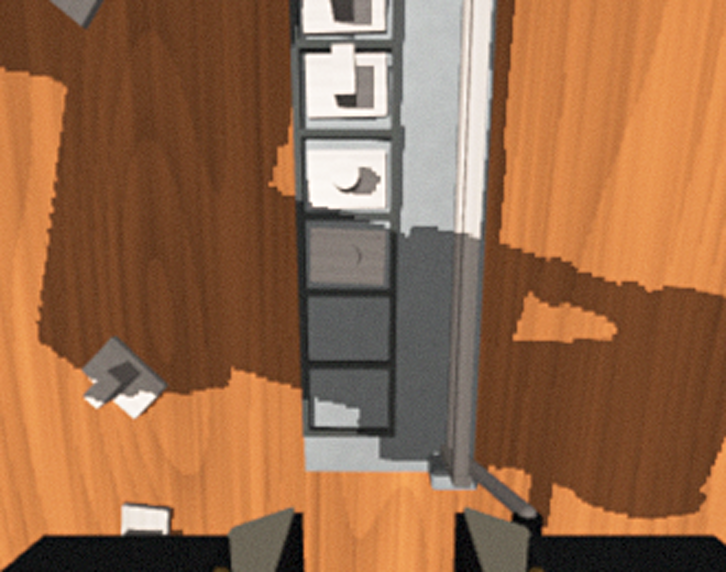

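```bash
python3 - <<'E'
from h import *
w=load("w4")
f=lambda u,v:(u/2.2+150,v/2.2)
mid=[];L=[];R=[]
for i,v in enumerate([44,134,216,293,365,431]):
    l=299+(306-299)*(v-45)/390; r=402+(394-402)*(v-45)/390
    a,b=w.plane(f(l,v),.014),w.plane(f(r,v),.014); L.append(a);R.append(b);mid.append((a+b)/2)
    print(i,a[:2].round(4),b[:2].round(4),round(np.linalg.norm(a-b),4))
M=np.array(mid)[:,:2]; yr=np.array([80,40,0,-40,-80,-120])/1000
A=np.c_[np.ones(6),yr]; s=np.linalg.lstsq(A,M,rcond=None)[0]; print(s, A@s-M)
E
```

```text
0 [0.5545 0.1063] [0.605  0.1081] 0.0505
1 [0.5553 0.066 ] [0.6059 0.0678] 0.0506
2 [0.5561 0.0267] [0.6068 0.0284] 0.0508
3 [ 0.5568 -0.0129] [ 0.6077 -0.0112] 0.0509
4 [ 0.5576 -0.0525] [ 0.6086 -0.0507] 0.051
5 [ 0.5583 -0.0911] [ 0.6094 -0.0893] 0.0511
[[ 0.58142809  0.02771624]
 [-0.02039872  0.98708275]] [[ 1.02563935e-05 -4.96302998e-04]
 [-5.66828143e-06  2.74285349e-04]
 [-3.52697248e-06  1.70669719e-04]
 [-5.62218308e-06  2.72055767e-04]
 [-6.78355797e-06  3.28252902e-04]
 [ 1.13446015e-05 -5.48960739e-04]]
```

```bash
python3 - <<'E'
from h import *
w=load("w4"); w0=load("wrist0")
f=lambda u,v:(u/2.2+150,v/2.2)
for n,b in [("old3",(305,388,141,211)),("old4",(308,388,222,287)),("good2",(303,388,52,120))]:
    print(n,w.plane(f((b[0]+b[1])/2,(b[2]+b[3])/2),.012).round(4))
print("stud3 top",w.plane(f(352,178),.042).round(4))
# masks: bright tab 3 refine
g=w.img.min(2); print(g[60:96,285:330:3])
E
```

```text
old3 [0.5789 0.0472 0.012 ]
old4 [0.5805 0.008  0.012 ]
good2 [0.5776 0.0891 0.012 ]
stud3 top [0.583  0.0433 0.042 ]
[[ 98  95  90  95  94  95  96  89  94  91  93  95  93  91  95]
 [ 95  85  81  79  86  81  79  82  87  85  82  84  79  86  83]
 [ 97  55  61  58  55  56  56  53  58  55  59  58  54  56  67]
 [ 99  50 137 133 126 123 119 123 119 119 113 120  99  61  66]
 [101  94 211 209 202 196 201 201 204 200 205 205 180 147 113]
 [ 97  90 205 202 198 199 193 194 199 198 199 199 197 199 154]
 [100  86 203 201 199 191 194 192 199 195 197 195 199 196 153]
 [101  83 208 206 203 202 202 202 202 204 204 205 201 200 151]
 [104  90 229 229 229 230 228 228 228 226 230 224 225 224 143]
 [ 98  91 243 241 241 240 240 240 238 241 239 239 236 236 145]
 [103  87 240 238 235 235 236 236 233 234 233 234 233 230 144]
 [ 96  85 240 235 233 235 235 237 233 231 230 231 232 226 141]
 [101  84 239 236 237 235 238 239 237 231 234 231 233 233 139]
 [ 96  89 243 240 239 238 240 240 239 237 236 236 234 237 139]
 [102  81 244 241 241 241 239 238 239 239 241 239 235 237 139]
 [103  85 242 238 240 239 238 238 236
[... 586 characters left out ...]
6 143]
 [102  69 249 244 243 245 166 218 109  91 131 122 230 244 146]
 [101  73 244 242 241 241 221  69  55 108 121 118 228 242 151]
 [ 99  71 244 241 241 239 244 142 143 118 117 129 234 240 149]
 [102  67 242 242 241 240 243 238 244 184 185 187 238 242 150]
 [100  67 242 240 240 240 239 242 244 244 245 242 237 242 144]
 [ 95  67 248 244 243 244 241 241 242 242 242 241 240 245 143]
 [ 66  66 224 245 245 244 242 243 240 242 241 241 239 245 143]
 [ 47  62 135 248 247 244 242 243 239 242 239 240 236 243 139]
 [ 41  62 121 239 233 247 245 240 241 237 235 235 232 237 138]
 [ 45  62 103 117 117 223 222 221 220 215 208 212 204 202 139]
 [ 44  61  81  73  74  99  87 152 166 169 176 176 178 185 131]]
```

Request:
{"method": "arm_command", "body": {"motion": [{"tx": 0.7, "ty": -0.1, "tz": 0, "wx": 0, "wy": 0, "wz": 0}, {"tx": 0.7, "ty": -0.1, "tz": 0.2, "wx": 0, "wy": 0, "wz": 0}, {"tx": 0.7, "ty": -0.1, "tz": 0.5, "wx": 0, "wy": 0, "wz": 0}, {"tx": 0.7, "ty": -0.08, "tz": 0.5, "wx": 0, "wy": 0, "wz": 0}, {"tx": 0, "ty": 0, "tz": 0.6, "wx": 0, "wy": 0, "wz": 0}]}}

```text
clock: 6.7
tcp_pos: [0.579, 0.0493, 0.1364]
tool_rot: [[-0.036, 0.999, 0.002], [0.999, 0.036, 0.002], [0.002, 0.002, -1.0]]
ft_force: [-0.2, -0.3, 0.5]
finger_gap: 0.041
grip_force: 0.0
```

Request:
{"method": "arm_command", "body": {"motion": [{"tx": 0, "ty": 0, "tz": 0.6, "wx": 0, "wy": 0, "wz": 0}, {"tx": 0, "ty": 0, "tz": 0.6, "wx": 0, "wy": 0, "wz": 0}, {"tx": 0, "ty": 0, "tz": 0.3, "wx": 0, "wy": 0, "wz": 0}, {"tx": 0, "ty": 0, "tz": 0, "wx": 0, "wy": 0, "wz": 0}, {"tx": 0, "ty": 0, "tz": 0, "wx": 0, "wy": 0, "wz": 0}]}}

```text
clock: 7.12
tcp_pos: [0.579, 0.045, 0.076]
tool_rot: [[-0.033, 0.999, -0.001], [0.999, 0.033, 0.0], [0.0, -0.001, -1.0]]
ft_force: [-0.4, 0.5, 0.5]
finger_gap: 0.0412
grip_force: 0.0
```

```bash
python3 - <<'E'
from h import *
cap("wrist","w5")
E
```

Request:
{"method": "arm_command", "body": {"motion": [{"tx": 0, "ty": 0, "tz": 0.5, "wx": 0, "wy": 0, "wz": 0}, {"tx": 0, "ty": 0, "tz": 0.5, "wx": 0, "wy": 0, "wz": 0}, {"tx": 0, "ty": 0, "tz": 0.42, "wx": 0, "wy": 0, "wz": 0}, {"tx": 0, "ty": 0, "tz": 0, "wx": 0, "wy": 0, "wz": 0}, {"tx": 0, "ty": 0, "tz": 0, "wx": 0, "wy": 0, "wz": 0}]}}

```text
clock: 7.58
tcp_pos: [0.5792, 0.0454, 0.0206]
tool_rot: [[-0.033, 0.999, 0.001], [0.999, 0.033, -0.0], [-0.0, 0.001, -1.0]]
ft_force: [0.7, -0.0, 0.5]
finger_gap: 0.0411
grip_force: 0.0
```

Request:
{"method": "arm_command", "body": {"motion": [{"tx": 0, "ty": 0, "tz": 0, "wx": 0, "wy": 0, "wz": 0}, {"tx": 0, "ty": 0, "tz": 0, "wx": 0, "wy": 0, "wz": 0}, {"tx": 0, "ty": 0, "tz": 0, "wx": 0, "wy": 0, "wz": 0}, {"tx": 0, "ty": 0, "tz": 0, "wx": 0, "wy": 0, "wz": 0}, {"tx": 0, "ty": 0, "tz": 0, "wx": 0, "wy": 0, "wz": 0}], "grip": 0, "force": 20}}

```text
clock: 8.0
tcp_pos: [0.5789, 0.0457, 0.0206]
tool_rot: [[-0.034, 0.999, 0.001], [0.999, 0.034, -0.0], [-0.0, 0.001, -1.0]]
ft_force: [-0.1, 0.6, 3.6]
finger_gap: 0.0132
grip_force: 20.0
```

Request:
{"method": "arm_command", "body": {"motion": [{"tx": 0, "ty": 0, "tz": 0, "wx": 0, "wy": 0, "wz": 0}, {"tx": 0, "ty": 0, "tz": 0, "wx": 0, "wy": 0, "wz": 0}, {"tx": 0, "ty": 0, "tz": -0.25, "wx": 0, "wy": 0, "wz": 0}, {"tx": 0, "ty": 0, "tz": -0.25, "wx": 0, "wy": 0, "wz": 0}, {"tx": 0, "ty": 0, "tz": 0, "wx": 0, "wy": 0, "wz": 0}]}}

```text
clock: 8.42
tcp_pos: [0.58, 0.0456, 0.0422]
tool_rot: [[-0.034, 0.999, 0.004], [0.999, 0.034, -0.0], [-0.0, 0.004, -1.0]]
ft_force: [1.1, 0.3, -0.8]
finger_gap: 0.0131
grip_force: 20.0
```

```bash
python3 - <<'E'
from h import *
d=load("side0")
a,b,c=d.plane((217,299),.094),d.plane((292,321),.069),d.plane((171,389),.094)
print(a,b,c,np.linalg.norm((a-b)[:2]),np.linalg.norm((a-c)[:2]),((b+c)/2).round(3), np.arctan2((a-b)[1],(a-b)[0]))
cv2.imwrite("pics/s3c.png",load("s3").img[:,:,::-1]); print(load("s3").proj([.45,.33,.08]))
E
```

```text
[0.52630911 0.27174889 0.094     ] [0.40216253 0.23234148 0.069     ] [0.48648134 0.41561316 0.094     ] 0.13025097638351812 0.14927551740853925 [0.444 0.324 0.082] 0.3073667277495708
[345.07469535 104.80508403]
```

Request:
{"method": "arm_command", "body": {"motion": [{"tx": 0, "ty": 0, "tz": -0.6, "wx": 0, "wy": 0, "wz": 0}, {"tx": 0, "ty": 0, "tz": -0.7, "wx": 0, "wy": 0, "wz": 0}, {"tx": 0, "ty": 0, "tz": -0.7, "wx": 0, "wy": 0, "wz": 0}, {"tx": 0.3, "ty": 0, "tz": -0.7, "wx": 0, "wy": 0, "wz": 0}, {"tx": 0.5, "ty": -0.3, "tz": -0.5, "wx": 0, "wy": 0, "wz": 0}]}}

```text
clock: 8.83
tcp_pos: [0.5679, 0.0761, 0.1708]
tool_rot: [[-0.031, 0.999, 0.005], [1.0, 0.031, -0.001], [-0.001, 0.005, -1.0]]
ft_force: [-0.6, 0.3, -0.5]
finger_gap: 0.0134
grip_force: 20.0
```

Request:
{"method": "arm_command", "body": {"motion": [{"tx": 0.9, "ty": -0.39, "tz": 0, "wx": 0, "wy": 0, "wz": 0}, {"tx": 0.9, "ty": -0.39, "tz": 0, "wx": 0, "wy": 0, "wz": 0}, {"tx": 0.9, "ty": -0.39, "tz": 0, "wx": 0, "wy": 0, "wz": 0}, {"tx": 0.9, "ty": -0.39, "tz": 0, "wx": 0, "wy": 0, "wz": 0}, {"tx": 0.9, "ty": -0.39, "tz": 0, "wx": 0, "wy": 0, "wz": 0}]}}

```text
clock: 9.25
tcp_pos: [0.4805, 0.256, 0.1683]
tool_rot: [[-0.033, 0.999, 0.001], [0.999, 0.033, 0.0], [0.0, 0.001, -1.0]]
ft_force: [0.3, 0.5, -0.9]
finger_gap: 0.0131
grip_force: 20.0
```

Request:
{"method": "arm_command", "body": {"motion": [{"tx": 0.9, "ty": -0.39, "tz": 0, "wx": 0, "wy": 0, "wz": 0}, {"tx": 0.9, "ty": -0.39, "tz": 0, "wx": 0, "wy": 0, "wz": 0}, {"tx": 0.8, "ty": -0.39, "tz": 0.3, "wx": 0, "wy": 0, "wz": 0}, {"tx": 0, "ty": 0, "tz": 0.6, "wx": 0, "wy": 0, "wz": 0}, {"tx": 0, "ty": 0, "tz": 0.6, "wx": 0, "wy": 0, "wz": 0}]}}

```text
clock: 9.67
tcp_pos: [0.4304, 0.3593, 0.1082]
tool_rot: [[-0.038, 0.999, 0.003], [0.999, 0.038, 0.002], [0.002, 0.003, -1.0]]
ft_force: [0.6, 0.3, -1.0]
finger_gap: 0.0133
grip_force: 20.0
```

```bash
python3 - <<'E'
from h import *
s=cap("scene","s6"); cap("wrist","w6"); d=cap("side","d6")
print(get_state()["tcp_pos"])
cv2.imwrite("pics/s6c.png",np.hstack([cv2.resize(s.img[20:250,200:460],(400,354)),cv2.resize(d.img[200:400,100:326],(400,354))])[:,:,::-1])
E
```

```text
[0.43010403 0.35637955 0.10676088]
```

View pics/s6c.png

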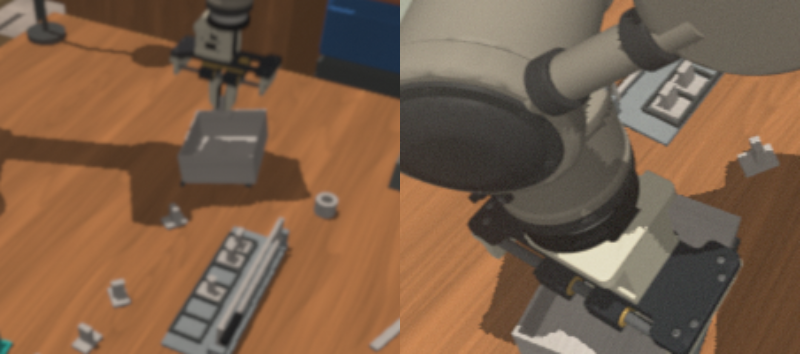

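```bash
python3 - <<'E'
from h import *
s=load("s6")
for u,v,z in [(191,112,.069),(268,117,.094),(258,162,.094),(182,152,.069)]:
    p=(u/1.5385+200,v/1.5385+20); print(s.plane(p,z).round(3))
print((s.proj([.430,.356,.107])-[200,20])*1.5385)
E
```

```text
[0.36  0.374 0.069]
[0.515 0.392 0.094]
[0.552 0.251 0.094]
[0.405 0.245 0.069]
[220.25596044 108.65633104]
```

Request:
{"method": "arm_command", "body": {"motion": [{"tx": -0.3, "ty": 0.1, "tz": 0.3, "wx": 0, "wy": 0, "wz": 0}, {"tx": 0, "ty": 0, "tz": 0.4, "wx": 0, "wy": 0, "wz": 0}, {"tx": 0, "ty": 0, "tz": 0.3, "wx": 0, "wy": 0, "wz": 0}, {"tx": 0, "ty": 0, "tz": 0, "wx": 0, "wy": 0, "wz": 0}, {"tx": 0, "ty": 0, "tz": 0, "wx": 0, "wy": 0, "wz": 0}]}}

```text
clock: 10.23
tcp_pos: [0.4365, 0.3449, 0.0692]
tool_rot: [[-0.033, 0.999, 0.001], [0.999, 0.033, 0.001], [0.001, 0.001, -1.0]]
ft_force: [-0.2, -0.2, 0.4]
finger_gap: 0.0132
grip_force: 20.0
```

Request:
{"method": "arm_command", "body": {"motion": [{"tx": 0, "ty": 0, "tz": 0, "wx": 0, "wy": 0, "wz": 0}, {"tx": 0, "ty": 0, "tz": 0, "wx": 0, "wy": 0, "wz": 0}, {"tx": 0, "ty": 0, "tz": 0, "wx": 0, "wy": 0, "wz": 0}, {"tx": 0, "ty": 0, "tz": -0.4, "wx": 0, "wy": 0, "wz": 0}, {"tx": 0, "ty": 0, "tz": -0.7, "wx": 0, "wy": 0, "wz": 0}], "grip": 0.42}}

```text
clock: 10.65
tcp_pos: [0.4341, 0.3441, 0.1104]
tool_rot: [[-0.034, 0.999, -0.005], [0.999, 0.034, -0.003], [-0.003, -0.005, -1.0]]
ft_force: [0.2, -0.2, 0.1]
finger_gap: 0.0379
grip_force: 0.0
```

Request:
{"method": "arm_command", "body": {"motion": [{"tx": 0, "ty": 0, "tz": -0.7, "wx": 0, "wy": 0, "wz": 0}, {"tx": -0.9, "ty": 0.4, "tz": -0.3, "wx": 0, "wy": 0, "wz": 0}, {"tx": -0.9, "ty": 0.4, "tz": 0, "wx": 0, "wy": 0, "wz": 0}, {"tx": -0.9, "ty": 0.4, "tz": 0, "wx": 0, "wy": 0, "wz": 0}, {"tx": -0.9, "ty": 0.4, "tz": 0, "wx": 0, "wy": 0, "wz": 0}]}}

```text
clock: 11.07
tcp_pos: [0.5052, 0.2021, 0.1532]
tool_rot: [[-0.035, 0.999, 0.002], [0.999, 0.035, 0.001], [0.0, 0.002, -1.0]]
ft_force: [1.3, 0.7, -0.7]
finger_gap: 0.0384
grip_force: 0.0
```

Request:
{"method": "arm_command", "body": {"motion": [{"tx": -0.9, "ty": 0.4, "tz": 0, "wx": 0, "wy": 0, "wz": 0}, {"tx": -0.9, "ty": 0.4, "tz": 0, "wx": 0, "wy": 0, "wz": 0}, {"tx": -0.9, "ty": 0.4, "tz": 0, "wx": 0, "wy": 0, "wz": 0}, {"tx": -0.9, "ty": 0.4, "tz": 0, "wx": 0, "wy": 0, "wz": 0}, {"tx": 0, "ty": 0, "tz": 0, "wx": 0, "wy": 0, "wz": 0}]}}

```text
clock: 11.48
tcp_pos: [0.5764, 0.0552, 0.1527]
tool_rot: [[-0.028, 1.0, 0.004], [1.0, 0.028, -0.002], [-0.003, 0.004, -1.0]]
ft_force: [0.6, 1.2, 0.0]
finger_gap: 0.0381
grip_force: 0.0
```

```bash
python3 - <<'E'
from h import *
cap("wrist","w7"); s=get_state();print(s["tcp_pos"],s["tool_rot"].round(3).tolist())
E
```

```text
[0.5748396  0.05810046 0.15242358] [[-0.029, 1.0, 0.002], [1.0, 0.029, -0.001], [-0.001, 0.002, -1.0]]
```

Request:
{"method": "arm_command", "body": {"motion": [{"tx": -0.64, "ty": 0.09, "tz": 0.3, "wx": 0, "wy": 0, "wz": 0}, {"tx": -0.64, "ty": 0, "tz": 0.5, "wx": 0, "wy": 0, "wz": 0}, {"tx": 0, "ty": 0, "tz": 0.6, "wx": 0, "wy": 0, "wz": 0}, {"tx": 0, "ty": 0, "tz": 0.6, "wx": 0, "wy": 0, "wz": 0}, {"tx": 0, "ty": 0, "tz": 0.3, "wx": 0, "wy": 0, "wz": 0}]}}

```text
clock: 11.95
tcp_pos: [0.577, 0.0112, 0.0578]
tool_rot: [[-0.034, 0.999, -0.003], [0.999, 0.034, 0.001], [0.001, -0.003, -1.0]]
ft_force: [0.1, -0.6, -0.0]
finger_gap: 0.0386
grip_force: 0.0
```

Request:
{"method": "arm_command", "body": {"motion": [{"tx": 0, "ty": 0, "tz": 0, "wx": 0, "wy": 0, "wz": 0}, {"tx": 0, "ty": 0, "tz": 0, "wx": 0, "wy": 0, "wz": 0}, {"tx": 0, "ty": 0, "tz": 0, "wx": 0, "wy": 0, "wz": 0}, {"tx": 0, "ty": 0, "tz": 0, "wx": 0, "wy": 0, "wz": 0}, {"tx": 0, "ty": 0, "tz": 0, "wx": 0, "wy": 0, "wz": 0}]}}

```text
clock: 12.37
tcp_pos: [0.5793, 0.0107, 0.0613]
tool_rot: [[-0.034, 0.999, 0.002], [0.999, 0.034, -0.0], [-0.0, 0.002, -1.0]]
ft_force: [-0.2, 0.8, -0.2]
finger_gap: 0.0385
grip_force: 0.0
```

```bash
python3 - <<'E'
from h import *
cap("wrist","w8"); s=get_state();print(s["tcp_pos"],s["tool_rot"].round(3).tolist())
E
```

```text
[0.57921818 0.01061376 0.06106951] [[-0.034, 0.999, 0.002], [0.999, 0.034, -0.0], [-0.0, 0.002, -1.0]]
```

Request:
{"method": "arm_command", "body": {"motion": [{"tx": -0.08, "ty": 0, "tz": 0.4, "wx": 0, "wy": 0, "wz": 0}, {"tx": 0, "ty": 0, "tz": 0.4, "wx": 0, "wy": 0, "wz": 0}, {"tx": 0, "ty": 0, "tz": 0.21, "wx": 0, "wy": 0, "wz": 0}, {"tx": 0, "ty": 0, "tz": 0, "wx": 0, "wy": 0, "wz": 0}, {"tx": 0, "ty": 0, "tz": 0, "wx": 0, "wy": 0, "wz": 0}]}}

```text
clock: 12.83
tcp_pos: [0.5787, 0.0073, 0.0196]
tool_rot: [[-0.034, 0.999, -0.0], [0.999, 0.034, 0.0], [0.0, -0.0, -1.0]]
ft_force: [0.0, -0.0, 0.3]
finger_gap: 0.0384
grip_force: 0.0
```

Request:
{"method": "arm_command", "body": {"motion": [{"tx": 0, "ty": 0, "tz": 0, "wx": 0, "wy": 0, "wz": 0}, {"tx": 0, "ty": 0, "tz": 0, "wx": 0, "wy": 0, "wz": 0}, {"tx": 0, "ty": 0, "tz": 0, "wx": 0, "wy": 0, "wz": 0}, {"tx": 0, "ty": 0, "tz": 0, "wx": 0, "wy": 0, "wz": 0}, {"tx": 0, "ty": 0, "tz": 0, "wx": 0, "wy": 0, "wz": 0}], "grip": 0}}

```text
clock: 13.25
tcp_pos: [0.579, 0.0073, 0.02]
tool_rot: [[-0.034, 0.999, 0.001], [0.999, 0.034, -0.0], [-0.0, 0.001, -1.0]]
ft_force: [0.4, -0.1, 1.5]
finger_gap: 0.0135
grip_force: 20.0
```

Request:
{"method": "arm_command", "body": {"motion": [{"tx": 0, "ty": 0, "tz": 0, "wx": 0, "wy": 0, "wz": 0}, {"tx": 0, "ty": 0, "tz": -0.25, "wx": 0, "wy": 0, "wz": 0}, {"tx": 0, "ty": 0, "tz": -0.5, "wx": 0, "wy": 0, "wz": 0}, {"tx": 0, "ty": 0, "tz": -0.7, "wx": 0, "wy": 0, "wz": 0}, {"tx": 0, "ty": 0, "tz": -0.7, "wx": 0, "wy": 0, "wz": 0}]}}

```text
clock: 13.67
tcp_pos: [0.578, 0.0073, 0.1064]
tool_rot: [[-0.034, 0.999, -0.002], [0.999, 0.034, 0.0], [0.0, -0.002, -1.0]]
ft_force: [0.8, -0.2, -0.0]
finger_gap: 0.0138
grip_force: 20.0
```

Request:
{"method": "arm_command", "body": {"motion": [{"tx": 0.3, "ty": -0.1, "tz": -0.7, "wx": 0, "wy": 0, "wz": 0}, {"tx": 0.9, "ty": -0.39, "tz": -0.7, "wx": 0, "wy": 0, "wz": 0}, {"tx": 0.9, "ty": -0.39, "tz": 0, "wx": 0, "wy": 0, "wz": 0}, {"tx": 0.9, "ty": -0.39, "tz": 0, "wx": 0, "wy": 0, "wz": 0}, {"tx": 0.9, "ty": -0.39, "tz": 0, "wx": 0, "wy": 0, "wz": 0}]}}

```text
clock: 14.08
tcp_pos: [0.5085, 0.1573, 0.1589]
tool_rot: [[-0.033, 0.999, 0.001], [0.999, 0.033, 0.0], [0.0, 0.001, -1.0]]
ft_force: [0.0, 1.7, -2.3]
finger_gap: 0.0134
grip_force: 20.0
```

Request:
{"method": "arm_command", "body": {"motion": [{"tx": 0.9, "ty": -0.39, "tz": 0, "wx": 0, "wy": 0, "wz": 0}, {"tx": 0.9, "ty": -0.39, "tz": 0, "wx": 0, "wy": 0, "wz": 0}, {"tx": 0.9, "ty": -0.39, "tz": 0, "wx": 0, "wy": 0, "wz": 0}, {"tx": 0, "ty": 0, "tz": 0, "wx": 0, "wy": 0, "wz": 0}, {"tx": 0, "ty": 0, "tz": 0, "wx": 0, "wy": 0, "wz": 0}]}}

```text
clock: 14.5
tcp_pos: [0.4579, 0.2641, 0.1582]
tool_rot: [[-0.038, 0.999, 0.0], [0.999, 0.038, -0.0], [-0.0, 0.0, -1.0]]
ft_force: [0.3, -0.4, 0.4]
finger_gap: 0.0133
grip_force: 20.0
```

Request:
{"method": "arm_command", "body": {"motion": [{"tx": 0.55, "ty": 0.1, "tz": 0.3, "wx": 0, "wy": 0, "wz": 0}, {"tx": 0, "ty": 0, "tz": 0.6, "wx": 0, "wy": 0, "wz": 0}, {"tx": 0, "ty": 0, "tz": 0.6, "wx": 0, "wy": 0, "wz": 0}, {"tx": 0, "ty": 0, "tz": 0.6, "wx": 0, "wy": 0, "wz": 0}, {"tx": 0, "ty": 0, "tz": 0.1, "wx": 0, "wy": 0, "wz": 0}]}}

```text
clock: 14.92
tcp_pos: [0.4608, 0.2822, 0.0663]
tool_rot: [[-0.032, 0.999, -0.006], [0.999, 0.032, -0.003], [-0.003, -0.006, -1.0]]
ft_force: [-0.6, -0.6, -1.1]
finger_gap: 0.0136
grip_force: 20.0
```

Request:
{"method": "arm_command", "body": {"motion": [{"tx": 0, "ty": 0, "tz": 0, "wx": 0, "wy": 0, "wz": 0}, {"tx": 0, "ty": 0, "tz": 0, "wx": 0, "wy": 0, "wz": 0}, {"tx": 0, "ty": 0, "tz": 0, "wx": 0, "wy": 0, "wz": 0}, {"tx": 0, "ty": 0, "tz": -0.3, "wx": 0, "wy": 0, "wz": 0}, {"tx": 0, "ty": 0, "tz": -0.7, "wx": 0, "wy": 0, "wz": 0}], "grip": 0.42}}

```text
clock: 15.33
tcp_pos: [0.4611, 0.2837, 0.1089]
tool_rot: [[-0.033, 0.999, -0.004], [0.999, 0.033, -0.002], [-0.002, -0.004, -1.0]]
ft_force: [-0.2, 0.8, -0.1]
finger_gap: 0.0379
grip_force: 0.0
```

Request:
{"method": "arm_command", "body": {"motion": [{"tx": 0, "ty": 0, "tz": -0.7, "wx": 0, "wy": 0, "wz": 0}, {"tx": -0.9, "ty": 0.15, "tz": -0.7, "wx": 0, "wy": 0, "wz": 0}, {"tx": -1, "ty": 0.15, "tz": -0.5, "wx": 0, "wy": 0, "wz": 0}, {"tx": -1, "ty": 0.15, "tz": 0, "wx": 0, "wy": 0, "wz": 0}, {"tx": -1, "ty": 0.15, "tz": 0, "wx": 0, "wy": 0, "wz": 0}]}}

```text
clock: 15.75
tcp_pos: [0.4916, 0.1347, 0.185]
tool_rot: [[-0.035, 0.999, 0.007], [0.999, 0.035, 0.001], [0.0, 0.007, -1.0]]
ft_force: [0.5, 0.2, 0.7]
finger_gap: 0.0383
grip_force: 0.0
```

Request:
{"method": "arm_command", "body": {"motion": [{"tx": -1, "ty": 0.15, "tz": 0, "wx": 0, "wy": 0, "wz": 0}, {"tx": -1, "ty": 0.15, "tz": 0, "wx": 0, "wy": 0, "wz": 0}, {"tx": -0.9, "ty": 0.15, "tz": 0, "wx": 0, "wy": 0, "wz": 0}, {"tx": 0, "ty": 0, "tz": 0, "wx": 0, "wy": 0, "wz": 0}, {"tx": 0, "ty": 0, "tz": 0, "wx": 0, "wy": 0, "wz": 0}]}}

```text
clock: 16.17
tcp_pos: [0.5129, 0.0186, 0.1831]
tool_rot: [[-0.03, 1.0, 0.003], [1.0, 0.03, -0.0], [-0.0, 0.003, -1.0]]
ft_force: [-0.3, 0.2, 0.3]
finger_gap: 0.0388
grip_force: 0.0
```

```bash
python3 - <<'E'
from h import *
cap("wrist","w9"); cap("side","d9"); cap("scene","s9"); s=get_state();print(s["tcp_pos"],s["tool_rot"].round(3).tolist())
E
```

```text
[0.51212994 0.02150899 0.18236672] [[-0.035, 0.999, 0.001], [0.999, 0.035, 0.0], [0.0, 0.001, -1.0]]
```

Request:
{"method": "arm_command", "body": {"motion": [{"tx": -0.8, "ty": 0, "tz": 0, "wx": 0, "wy": 0, "wz": 0}, {"tx": -0.8, "ty": 0, "tz": 0, "wx": 0, "wy": 0, "wz": 0}, {"tx": -0.8, "ty": 0, "tz": 0, "wx": 0, "wy": 0, "wz": 0}, {"tx": -0.8, "ty": 0, "tz": 0, "wx": 0, "wy": 0, "wz": 0}, {"tx": -0.8, "ty": 0, "tz": 0, "wx": 0, "wy": 0, "wz": 0}]}}

```text
clock: 16.73
tcp_pos: [0.5178, -0.1389, 0.182]
tool_rot: [[-0.037, 0.999, 0.001], [0.999, 0.037, -0.0], [-0.0, 0.001, -1.0]]
ft_force: [0.3, 0.1, 0.3]
finger_gap: 0.0384
grip_force: 0.0
```

Request:
{"method": "arm_command", "body": {"motion": [{"tx": -0.5, "ty": 0, "tz": 0, "wx": 0, "wy": 0, "wz": 0}, {"tx": 0, "ty": 0, "tz": 0, "wx": 0, "wy": 0, "wz": 0}, {"tx": 0, "ty": 0, "tz": 0, "wx": 0, "wy": 0, "wz": 0}, {"tx": 0, "ty": 0, "tz": 0, "wx": 0, "wy": 0, "wz": 0}, {"tx": 0, "ty": 0, "tz": 0, "wx": 0, "wy": 0, "wz": 0}]}}

```text
clock: 17.15
tcp_pos: [0.5183, -0.1575, 0.1817]
tool_rot: [[-0.036, 0.999, 0.0], [0.999, 0.036, 0.0], [0.0, 0.0, -1.0]]
ft_force: [0.7, 0.4, -0.4]
finger_gap: 0.0384
grip_force: 0.0
```

```bash
python3 - <<'E'
from h import *
b=cap("wrist","w10");s=get_state();print(s["tcp_pos"],s["tool_rot"].round(3).tolist())
a=load("w9"); cv2.imwrite("pics/w910.png",np.hstack([a.img[:300,120:520],b.img[:300,120:520]])[:,:,::-1])
E
```

```text
[ 0.51834797 -0.15762653  0.18174474] [[-0.036, 0.999, 0.0], [0.999, 0.036, 0.0], [0.0, 0.0, -1.0]]
```

View pics/w910.png

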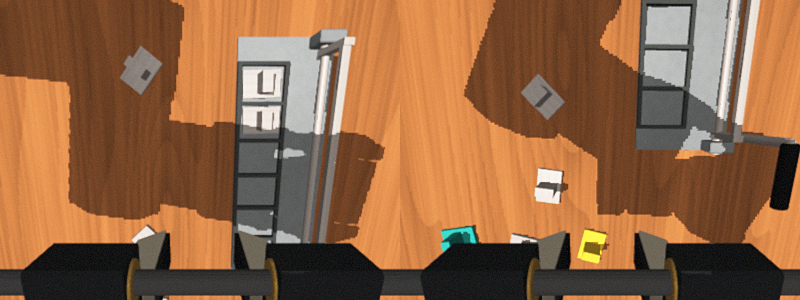

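```bash
python3 - <<'E'
from h import *
def spares(name,lo=60):
    c=load(name); hsv=cv2.cvtColor(c.img,cv2.COLOR_RGB2HSV); m=((hsv[...,1]<75)*255).astype(np.uint8); m[238:]=0
    n,l,st,ce=cv2.connectedComponentsWithStats(m)
    for i in range(1,n):
        if not 250<st[i,4]<2500: continue
        q=np.argwhere(l==i)[:,::-1]; h=cv2.convexHull(q.astype(np.float32))[:,0]
        X=np.array([c.plane(p,.006)[:2] for p in h]).astype(np.float32)
        r=cv2.minAreaRect(X); b=cv2.boxPoints(r); e=b[1]-b[0] if np.linalg.norm(b[1]-b[0])>np.linalg.norm(b[2]-b[1]) else b[2]-b[1]
        print(name,ce[i].round(),"ctr",np.round(r[0],4),"size",np.round(sorted(r[1]),4),"long axis deg",round(np.degrees(np.arctan2(e[1],e[0]))%180,1))
for n in ["wrist0","w3","w4","w9","w10"]: spares(n)
a,b=load("w9").img[55:205,345:425],load("w10").img[0:150,345:425]
cv2.imwrite("pics/z1.png",cv2.resize(np.hstack([a,b]),None,fx=4,fy=4,interpolation=cv2.INTER_CUBIC)[:,:,::-1])
E
```

```text
wrist0 [603.  87.] ctr [0.8692 0.1055] size [0.0245 0.1712] long axis deg 71.7
wrist0 [255.  61.] ctr [0.4433 0.139 ] size [0.0342 0.0399] long axis deg 53.4
wrist0 [  8. 187.] ctr [ 0.1021 -0.0222] size [0.0281 0.1492] long axis deg 72.2
wrist0 [631. 209.] ctr [ 0.9424 -0.0377] size [0.0353 0.1237] long axis deg 107.5
wrist0 [268. 219.] ctr [ 0.4482 -0.0677] size [0.0397 0.0399] long axis deg 44.7
w3 [286.  65.] ctr [ 0.451  -0.0654] size [0.0273 0.0406] long axis deg 136.2
w3 [293. 149.] ctr [ 0.4558 -0.1657] size [0.0288 0.0406] long axis deg 84.2
w3 [271. 209.] ctr [ 0.4235 -0.2513] size [0.0381 0.0408] long axis deg 166.9
w4 [558.  53.] ctr [0.8622 0.0835] size [0.0168 0.126 ] long axis deg 68.7
w4 [205. 172.] ctr [ 0.4485 -0.0686] size [0.0403 0.0411] long axis deg 46.1
w9 [260.  70.] ctr [0.4434 0.1391] size [0.0334 0.0398] long axis deg 53.4
w9 [616. 148.] ctr [0.8548 0.0697] size [0.0188 0.0933] long axis deg 68.8
w10 [262.  97.] ctr [ 0.451  -0.0651] size [0.0279 0.0404] long axis deg 136.6
w10 [268. 186.] ctr [ 0.455  -0.1654] size [0.0308 0.0411] long axis deg 83.2
```

View pics/z1.png

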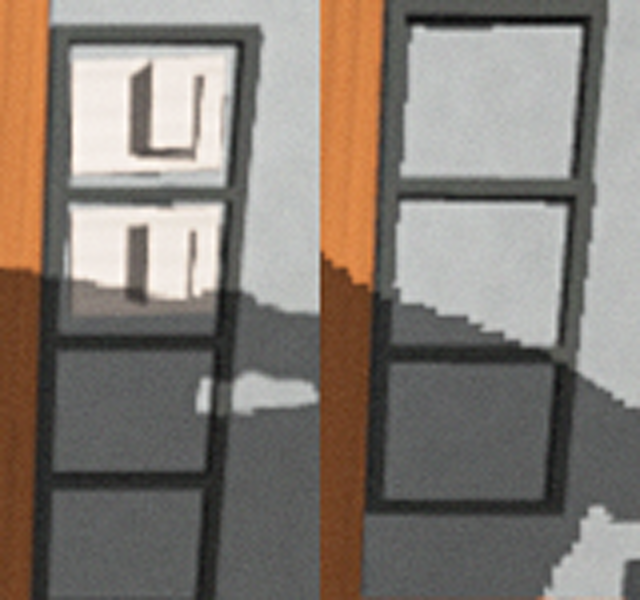

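```bash
python3 - <<'E'
from h import *
A,B=load("w9"),load("w10")
pa=lambda x,y:(345+x/4,55+y/4); pb=lambda x,y:(345+(x-320)/4,y/4)
def go(c,f,walls,RO,LI):
    al=np.polyfit(*zip(*[(y,x) for x,y in RO]),1); bl=np.polyfit(*zip(*[(y,x) for x,y in LI]),1)
    for y,yr in walls:
        r=c.plane(f(np.polyval(al,y),y),.014)[:2]; l=c.plane(f(np.polyval(bl,y),y),.014)[:2]
        ctr=l+(r-l)*23/50; P.append(ctr); Y.append(yr); print(yr,"w",np.linalg.norm(r-l).round(4),ctr.round(4))
P=[];Y=[]
go(A,pa,[(33,.12),(192,.08),(341,.04),(482,0)],[(261,27),(221,482)],[(68,100),(54,420)]); 
go(B,pb,[(11,0),(186,-.04),(354,-.08),(506,-.12)],[(595,187),(562,510)],[(405,60),(397,230),(384,450)])
P=np.array(P);Y=np.array(Y)
for s in [slice(0,4),slice(4,8),slice(0,8)]:
    f=np.polyfit(Y[s],P[s],1); print("axis",f[0].round(4),"origin",f[1].round(4),"yaw",np.arctan2(-f[0][0],f[0][1]).round(4))
E
```

```text
0.12 w 0.0493 [0.5757 0.1477]
0.08 w 0.0493 [0.5766 0.1084]
0.04 w 0.0492 [0.5775 0.0689]
0 w 0.0492 [0.5784 0.0288]
0 w 0.0503 [0.5801 0.0262]
-0.04 w 0.0501 [ 0.5808 -0.0125]
-0.08 w 0.0499 [ 0.5814 -0.0526]
-0.12 w 0.0497 [ 0.5821 -0.0917]
axis [-0.0223  0.9904] origin [0.5784 0.029 ] yaw 0.0225
axis [-0.0167  0.9838] origin [0.5801 0.0264] yaw 0.0169
axis [-0.0287  1.0013] origin [0.5791 0.0279] yaw 0.0287
```

Request:
{"method": "arm_command", "body": {"motion": [{"tx": -0.05, "ty": -0.53, "tz": 0.3, "wx": 0, "wy": 0, "wz": 0}, {"tx": -0.05, "ty": -0.53, "tz": 0.5, "wx": 0, "wy": 0, "wz": 0}, {"tx": -0.05, "ty": -0.52, "tz": 0.6, "wx": 0, "wy": 0, "wz": 0}, {"tx": 0, "ty": 0, "tz": 0.6, "wx": 0, "wy": 0, "wz": 0.093}, {"tx": 0, "ty": 0, "tz": 0.6, "wx": 0, "wy": 0, "wz": 0.093}]}}

```text
clock: 17.62
tcp_pos: [0.4546, -0.1665, 0.0773]
tool_rot: [[0.115, 0.993, 0.001], [0.993, -0.115, -0.0], [-0.0, 0.001, -1.0]]
ft_force: [0.7, 0.5, 0.7]
finger_gap: 0.0384
grip_force: 0.0
```

Request:
{"method": "arm_command", "body": {"motion": [{"tx": 0, "ty": 0, "tz": 0.4, "wx": 0, "wy": 0, "wz": 0}, {"tx": 0, "ty": 0, "tz": 0, "wx": 0, "wy": 0, "wz": 0}, {"tx": 0, "ty": 0, "tz": 0, "wx": 0, "wy": 0, "wz": 0}, {"tx": 0, "ty": 0, "tz": 0, "wx": 0, "wy": 0, "wz": 0}, {"tx": 0, "ty": 0, "tz": 0, "wx": 0, "wy": 0, "wz": 0}]}}

```text
clock: 18.03
tcp_pos: [0.4562, -0.1675, 0.0629]
tool_rot: [[0.111, 0.994, 0.002], [0.994, -0.111, -0.001], [-0.001, 0.002, -1.0]]
ft_force: [-0.2, -0.8, 0.9]
finger_gap: 0.0382
grip_force: 0.0
```

Request:
{"method": "arm_command", "body": {"motion": [{"tx": 0.04, "ty": 0, "tz": 0.4, "wx": 0, "wy": 0, "wz": 0}, {"tx": 0, "ty": 0, "tz": 0.4, "wx": 0, "wy": 0, "wz": 0}, {"tx": 0, "ty": 0, "tz": 0.4, "wx": 0, "wy": 0, "wz": 0}, {"tx": 0, "ty": 0, "tz": 0, "wx": 0, "wy": 0, "wz": 0}, {"tx": 0, "ty": 0, "tz": 0, "wx": 0, "wy": 0, "wz": 0}]}}

```text
clock: 18.45
tcp_pos: [0.4556, -0.1658, 0.014]
tool_rot: [[0.112, 0.994, -0.0], [0.994, -0.112, 0.0], [0.0, -0.0, -1.0]]
ft_force: [-0.8, 0.2, 0.3]
finger_gap: 0.0387
grip_force: 0.0
```

Request:
{"method": "arm_command", "body": {"motion": [{"tx": 0, "ty": 0, "tz": 0, "wx": 0, "wy": 0, "wz": 0}, {"tx": 0, "ty": 0, "tz": 0, "wx": 0, "wy": 0, "wz": 0}, {"tx": 0, "ty": 0, "tz": 0, "wx": 0, "wy": 0, "wz": 0}, {"tx": 0, "ty": 0, "tz": 0, "wx": 0, "wy": 0, "wz": 0}, {"tx": 0, "ty": 0, "tz": 0, "wx": 0, "wy": 0, "wz": 0}], "grip": 0}}

```text
clock: 18.87
tcp_pos: [0.4559, -0.1661, 0.0144]
tool_rot: [[0.112, 0.994, 0.001], [0.994, -0.112, -0.001], [-0.001, 0.001, -1.0]]
ft_force: [-0.9, 0.8, 5.7]
finger_gap: 0.0198
grip_force: 20.0
```

Request:
{"method": "arm_command", "body": {"motion": [{"tx": 0, "ty": 0, "tz": 0, "wx": 0, "wy": 0, "wz": 0}, {"tx": 0, "ty": 0, "tz": -0.3, "wx": 0, "wy": 0, "wz": 0}, {"tx": 0, "ty": 0, "tz": -0.6, "wx": 0, "wy": 0, "wz": 0}, {"tx": 0, "ty": 0, "tz": -0.6, "wx": 0, "wy": 0, "wz": 0.15}, {"tx": 0, "ty": 0, "tz": -0.6, "wx": 0, "wy": 0, "wz": 0.15}]}}

```text
clock: 19.28
tcp_pos: [0.4551, -0.1656, 0.0984]
tool_rot: [[0.346, 0.938, -0.001], [0.938, -0.346, 0.0], [0.0, -0.001, -1.0]]
ft_force: [0.4, -0.9, -0.1]
finger_gap: 0.0196
grip_force: 20.0
```

Request:
{"method": "arm_command", "body": {"motion": [{"tx": 0, "ty": 0, "tz": 0, "wx": 0, "wy": 0, "wz": 0.152}, {"tx": 0, "ty": 0, "tz": 0, "wx": 0, "wy": 0, "wz": 0.152}, {"tx": 0, "ty": 0, "tz": 0, "wx": 0, "wy": 0, "wz": 0.152}, {"tx": 0, "ty": 0, "tz": 0, "wx": 0, "wy": 0, "wz": 0.152}, {"tx": 0, "ty": 0, "tz": 0, "wx": 0, "wy": 0, "wz": 0.152}]}}

```text
clock: 19.7
tcp_pos: [0.4553, -0.1658, 0.0977]
tool_rot: [[0.814, 0.581, 0.0], [0.581, -0.814, 0.0], [0.0, 0.0, -1.0]]
ft_force: [0.0, 0.6, -1.1]
finger_gap: 0.0198
grip_force: 20.0
```

Request:
{"method": "arm_command", "body": {"motion": [{"tx": 0, "ty": 0, "tz": 0, "wx": 0, "wy": 0, "wz": 0.152}, {"tx": 0, "ty": 0, "tz": 0, "wx": 0, "wy": 0, "wz": 0.152}, {"tx": 0, "ty": 0, "tz": 0, "wx": 0, "wy": 0, "wz": 0.152}, {"tx": 0, "ty": 0, "tz": 0, "wx": 0, "wy": 0, "wz": 0.152}, {"tx": 0, "ty": 0, "tz": 0, "wx": 0, "wy": 0, "wz": 0.15}]}}

```text
clock: 20.12
tcp_pos: [0.4553, -0.1658, 0.0976]
tool_rot: [[1.0, 0.025, -0.0], [0.025, -1.0, 0.0], [-0.0, -0.0, -1.0]]
ft_force: [0.2, -0.7, -1.4]
finger_gap: 0.0197
grip_force: 20.0
```

Request:
{"method": "arm_command", "body": {"motion": [{"tx": 0, "ty": 0, "tz": 0, "wx": 0, "wy": 0, "wz": 0}, {"tx": 0, "ty": 0, "tz": 0, "wx": 0, "wy": 0, "wz": 0}, {"tx": 0, "ty": 0, "tz": 0, "wx": 0, "wy": 0, "wz": 0}, {"tx": 0, "ty": 0, "tz": 0, "wx": 0, "wy": 0, "wz": 0}, {"tx": 0, "ty": 0, "tz": 0, "wx": 0, "wy": 0, "wz": 0}]}}

```text
clock: 20.53
tcp_pos: [0.4554, -0.1658, 0.0976]
tool_rot: [[0.999, 0.032, 0.0], [0.032, -0.999, 0.0], [0.0, -0.0, -1.0]]
ft_force: [0.1, 0.5, -0.9]
finger_gap: 0.0197
grip_force: 20.0
```

Request:
{"method": "arm_command", "body": {"motion": [{"tx": 0.65, "ty": -0.45, "tz": 0, "wx": 0, "wy": 0, "wz": 0}, {"tx": 0.65, "ty": -0.45, "tz": 0, "wx": 0, "wy": 0, "wz": 0}, {"tx": 0.65, "ty": -0.45, "tz": 0, "wx": 0, "wy": 0, "wz": 0}, {"tx": 0.65, "ty": -0.45, "tz": 0, "wx": 0, "wy": 0, "wz": 0}, {"tx": 0.63, "ty": -0.45, "tz": 0, "wx": 0, "wy": 0, "wz": 0}]}}

```text
clock: 20.95
tcp_pos: [0.5829, -0.0709, 0.0975]
tool_rot: [[0.999, 0.032, 0.0], [0.032, -0.999, -0.0], [0.0, 0.0, -1.0]]
ft_force: [0.2, -0.5, -1.1]
finger_gap: 0.0199
grip_force: 20.0
```

Request:
{"method": "arm_command", "body": {"motion": [{"tx": 0, "ty": 0, "tz": 0.3, "wx": 0, "wy": 0, "wz": 0}, {"tx": 0, "ty": 0, "tz": 0.5, "wx": 0, "wy": 0, "wz": 0}, {"tx": 0, "ty": 0, "tz": 0.5, "wx": 0, "wy": 0, "wz": 0}, {"tx": 0, "ty": 0, "tz": 0, "wx": 0, "wy": 0, "wz": 0}, {"tx": 0, "ty": 0, "tz": 0, "wx": 0, "wy": 0, "wz": 0}]}}

```text
clock: 21.37
tcp_pos: [0.5811, -0.0717, 0.0448]
tool_rot: [[1.0, 0.031, -0.003], [0.031, -1.0, 0.001], [-0.003, -0.001, -1.0]]
ft_force: [-0.0, -0.1, -0.5]
finger_gap: 0.0198
grip_force: 20.0
```

```bash
python3 - <<'E'
from h import *
s=cap("scene","s11"); d=cap("side","d11"); w=cap("wrist","w11"); st=get_state();print(st["tcp_pos"],st["tool_rot"].round(3).tolist())
a=cv2.resize(s.img[140:280,260:440],(400,311)); b=cv2.resize(d.img[150:300,190:383],(400,311))
cv2.imwrite("pics/z2.png",np.hstack([a,b])[:,:,::-1])
E
```

```text
[ 0.58272031 -0.07231392  0.04699661] [[1.0, 0.031, 0.002], [0.031, -1.0, -0.001], [0.002, 0.001, -1.0]]
```

View pics/z2.png

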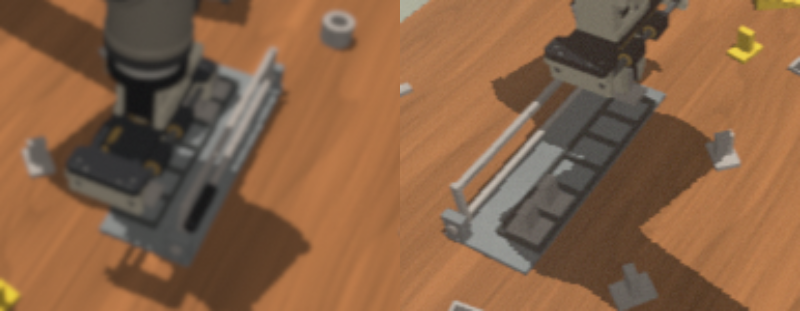

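Request:
{"method": "arm_command", "body": {"motion": [{"tx": -0.02, "ty": -0.01, "tz": 0.2, "wx": 0, "wy": 0, "wz": 0}, {"tx": 0, "ty": 0, "tz": 0.2, "wx": 0, "wy": 0, "wz": 0}, {"tx": 0, "ty": 0, "tz": 0.14, "wx": 0, "wy": 0, "wz": 0}, {"tx": 0, "ty": 0, "tz": 0.1, "wx": 0, "wy": 0, "wz": 0}, {"tx": 0, "ty": 0, "tz": 0, "wx": 0, "wy": 0, "wz": 0}]}}

```text
clock: 21.93
tcp_pos: [0.5809, -0.0715, 0.0197]
tool_rot: [[1.0, 0.031, -0.0], [0.031, -1.0, 0.0], [-0.0, -0.0, -1.0]]
ft_force: [1.2, -0.1, -0.4]
finger_gap: 0.02
grip_force: 20.0
```

Request:
{"method": "arm_command", "body": {"motion": [{"tx": 0, "ty": 0, "tz": 0, "wx": 0, "wy": 0, "wz": 0}, {"tx": 0, "ty": 0, "tz": 0, "wx": 0, "wy": 0, "wz": 0}, {"tx": 0, "ty": 0, "tz": 0, "wx": 0, "wy": 0, "wz": 0}, {"tx": 0, "ty": 0, "tz": 0, "wx": 0, "wy": 0, "wz": 0}, {"tx": 0, "ty": 0, "tz": 0, "wx": 0, "wy": 0, "wz": 0}]}}

```text
clock: 22.35
tcp_pos: [0.581, -0.0716, 0.0199]
tool_rot: [[1.0, 0.031, -0.0], [0.031, -1.0, 0.0], [-0.0, -0.0, -1.0]]
ft_force: [0.2, 0.1, -1.8]
finger_gap: 0.0202
grip_force: 20.0
```

Request:
{"method": "arm_command", "body": {"motion": [{"tx": 0, "ty": 0, "tz": 0, "wx": 0, "wy": 0, "wz": 0}, {"tx": 0, "ty": 0, "tz": 0, "wx": 0, "wy": 0, "wz": 0}, {"tx": 0, "ty": 0, "tz": 0, "wx": 0, "wy": 0, "wz": 0}, {"tx": 0, "ty": 0, "tz": -0.2, "wx": 0, "wy": 0, "wz": 0}, {"tx": 0, "ty": 0, "tz": -0.6, "wx": 0, "wy": 0, "wz": 0}], "grip": 0.36}}

```text
clock: 22.77
tcp_pos: [0.5788, -0.071, 0.0497]
tool_rot: [[1.0, 0.031, -0.006], [0.031, -1.0, 0.002], [-0.006, -0.002, -1.0]]
ft_force: [-0.1, 0.6, -1.2]
finger_gap: 0.0328
grip_force: 0.0
```

Request:
{"method": "arm_command", "body": {"motion": [{"tx": 0, "ty": 0, "tz": -0.7, "wx": 0, "wy": 0, "wz": 0}, {"tx": 0, "ty": 0, "tz": -0.7, "wx": 0, "wy": 0, "wz": 0}, {"tx": -0.7, "ty": 0.16, "tz": -0.7, "wx": 0, "wy": 0, "wz": 0}, {"tx": -0.8, "ty": 0.18, "tz": -0.4, "wx": 0, "wy": 0, "wz": 0}, {"tx": -0.8, "ty": 0.18, "tz": 0, "wx": 0, "wy": 0, "wz": 0}]}}

```text
clock: 23.18
tcp_pos: [0.4908, -0.0959, 0.1561]
tool_rot: [[0.999, 0.032, 0.008], [0.032, -0.999, -0.003], [0.008, 0.003, -1.0]]
ft_force: [0.9, 0.7, 0.4]
finger_gap: 0.0331
grip_force: 0.0
```

Request:
{"method": "arm_command", "body": {"motion": [{"tx": -0.8, "ty": 0.18, "tz": 0, "wx": 0, "wy": 0, "wz": 0}, {"tx": -0.8, "ty": 0.18, "tz": 0, "wx": 0, "wy": 0, "wz": 0}, {"tx": -0.7, "ty": 0.18, "tz": 0, "wx": 0, "wy": 0, "wz": 0}, {"tx": 0, "ty": 0, "tz": 0, "wx": 0, "wy": 0, "wz": -0.143}, {"tx": 0, "ty": 0, "tz": 0, "wx": 0, "wy": 0, "wz": -0.143}], "grip": 0.42}}

```text
clock: 23.6
tcp_pos: [0.3972, -0.1199, 0.153]
tool_rot: [[0.967, 0.256, 0.001], [0.256, -0.967, -0.001], [0.001, 0.001, -1.0]]
ft_force: [1.1, -0.5, 0.4]
finger_gap: 0.0384
grip_force: 0.0
```

Request:
{"method": "arm_command", "body": {"motion": [{"tx": 0, "ty": 0, "tz": 0, "wx": 0, "wy": 0, "wz": -0.143}, {"tx": 0, "ty": 0, "tz": 0, "wx": 0, "wy": 0, "wz": -0.143}, {"tx": 0, "ty": 0, "tz": 0, "wx": 0, "wy": 0, "wz": -0.143}, {"tx": 0, "ty": 0, "tz": 0, "wx": 0, "wy": 0, "wz": -0.143}, {"tx": 0, "ty": 0, "tz": 0, "wx": 0, "wy": 0, "wz": -0.14}]}}

```text
clock: 24.02
tcp_pos: [0.3985, -0.1196, 0.1527]
tool_rot: [[0.682, 0.731, 0.001], [0.731, -0.682, -0.0], [0.0, 0.001, -1.0]]
ft_force: [0.3, -0.3, 0.5]
finger_gap: 0.0387
grip_force: 0.0
```

Request:
{"method": "arm_command", "body": {"motion": [{"tx": 0, "ty": 0, "tz": 0, "wx": 0, "wy": 0, "wz": 0}, {"tx": 0, "ty": 0, "tz": 0, "wx": 0, "wy": 0, "wz": 0}, {"tx": 0, "ty": 0, "tz": 0, "wx": 0, "wy": 0, "wz": 0}, {"tx": 0, "ty": 0, "tz": 0, "wx": 0, "wy": 0, "wz": 0}, {"tx": 0, "ty": 0, "tz": 0, "wx": 0, "wy": 0, "wz": 0}]}}

```text
clock: 24.43
tcp_pos: [0.3984, -0.1196, 0.1521]
tool_rot: [[0.687, 0.726, 0.0], [0.726, -0.687, -0.0], [0.0, 0.0, -1.0]]
ft_force: [0.4, -0.6, -0.3]
finger_gap: 0.0387
grip_force: 0.0
```

```bash
cat >> h.py <<'E'
def spares(c,name=""):
    hsv=cv2.cvtColor(c.img,cv2.COLOR_RGB2HSV); m=((hsv[...,1]<75)*255).astype(np.uint8); m[238:]=0
    n,l,st,ce=cv2.connectedComponentsWithStats(m)
    for i in range(1,n):
        if not 250<st[i,4]<3500: continue
        q=np.argwhere(l==i)[:,::-1]; h=cv2.convexHull(q.astype(np.float32))[:,0]
        X=np.array([c.plane(p,.006)[:2] for p in h]).astype(np.float32)
        r=cv2.minAreaRect(X); b=cv2.boxPoints(r); e=b[1]-b[0] if np.linalg.norm(b[1]-b[0])>np.linalg.norm(b[2]-b[1]) else b[2]-b[1]
        if max(r[1])<.06: print(name,ce[i].round(),"ctr",np.round(r[0],4),"size",np.round(sorted(r[1]),4),"long axis deg",round(np.degrees(np.arctan2(e[1],e[0]))%180,1))
def look(name):
    c=cap("wrist",name); s=get_state(); print(s["tcp_pos"].round(4),"yaw",np.degrees(np.arctan2(s["tool_rot"][1,1],s["tool_rot"][0,1])).round(2)); spares(c,name); return c
def delta(x,y):
    s=get_state(); R=s["tool_rot"]; d=R.T@(np.array([x,y,s["tcp_pos"][2]])-s["tcp_pos"]); print("tx,ty",(d[:2]/.04).round(3),"tz per z",round(s["tcp_pos"][2]/.04,3))
E
python3 -c "
from h import *
look('w12'); delta(.451,-.065)"
```

```text
[ 0.3984 -0.1196  0.152 ] yaw -43.4
w12 [321. 116.] ctr [ 0.4505 -0.0653] size [0.0273 0.0397] long axis deg 136.6
w12 [629. 173.] ctr [ 0.6473 -0.3347] size [0.0257 0.0571] long axis deg 64.2
tx,ty [1.895 0.018] tz per z 3.8
```

Request:
{"method": "arm_command", "body": {"motion": [{"tx": 0.63, "ty": 0, "tz": 0.3, "wx": 0, "wy": 0, "wz": 0}, {"tx": 0.63, "ty": 0, "tz": 0.5, "wx": 0, "wy": 0, "wz": 0}, {"tx": 0.62, "ty": 0, "tz": 0.6, "wx": 0, "wy": 0, "wz": 0}, {"tx": 0, "ty": 0, "tz": 0.6, "wx": 0, "wy": 0, "wz": 0}, {"tx": 0, "ty": 0, "tz": 0.4, "wx": 0, "wy": 0, "wz": 0}]}}

```text
clock: 24.9
tcp_pos: [0.45, -0.0637, 0.054]
tool_rot: [[0.685, 0.728, -0.001], [0.728, -0.685, 0.001], [-0.001, -0.001, -1.0]]
ft_force: [-1.0, 0.1, 0.6]
finger_gap: 0.0384
grip_force: 0.0
```

Request:
{"method": "arm_command", "body": {"motion": [{"tx": 0, "ty": 0, "tz": 0.4, "wx": 0, "wy": 0, "wz": 0}, {"tx": 0, "ty": 0, "tz": 0.4, "wx": 0, "wy": 0, "wz": 0}, {"tx": 0, "ty": 0, "tz": 0.24, "wx": 0, "wy": 0, "wz": 0}, {"tx": 0, "ty": 0, "tz": 0, "wx": 0, "wy": 0, "wz": 0}, {"tx": 0, "ty": 0, "tz": 0, "wx": 0, "wy": 0, "wz": 0}]}}

```text
clock: 25.32
tcp_pos: [0.4498, -0.0648, 0.0141]
tool_rot: [[0.687, 0.727, -0.001], [0.727, -0.687, 0.0], [-0.0, -0.001, -1.0]]
ft_force: [0.0, 0.1, -0.5]
finger_gap: 0.0388
grip_force: 0.0
```

Request:
{"method": "arm_command", "body": {"motion": [{"tx": 0, "ty": 0, "tz": 0, "wx": 0, "wy": 0, "wz": 0}, {"tx": 0, "ty": 0, "tz": 0, "wx": 0, "wy": 0, "wz": 0}, {"tx": 0, "ty": 0, "tz": 0, "wx": 0, "wy": 0, "wz": 0}, {"tx": 0, "ty": 0, "tz": 0, "wx": 0, "wy": 0, "wz": 0}, {"tx": 0, "ty": 0, "tz": 0, "wx": 0, "wy": 0, "wz": 0}], "grip": 0}}

```text
clock: 25.73
tcp_pos: [0.4502, -0.0649, 0.0148]
tool_rot: [[0.686, 0.727, 0.001], [0.727, -0.686, -0.0], [0.0, 0.001, -1.0]]
ft_force: [0.3, 0.5, 2.1]
finger_gap: 0.0101
grip_force: 8.8
```

Request:
{"method": "arm_command", "body": {"motion": [{"tx": 0, "ty": 0, "tz": 0, "wx": 0, "wy": 0, "wz": 0}, {"tx": 0, "ty": 0, "tz": -0.3, "wx": 0, "wy": 0, "wz": 0}, {"tx": 0, "ty": 0, "tz": -0.6, "wx": 0, "wy": 0, "wz": 0}, {"tx": 0, "ty": 0, "tz": -0.6, "wx": 0, "wy": 0, "wz": -0.143}, {"tx": 0, "ty": 0, "tz": -0.6, "wx": 0, "wy": 0, "wz": -0.143}]}}

```text
clock: 26.15
tcp_pos: [0.4495, -0.0647, 0.0991]
tool_rot: [[0.503, 0.864, -0.001], [0.864, -0.503, 0.0], [-0.0, -0.001, -1.0]]
ft_force: [-0.0, -0.9, -0.1]
finger_gap: 0.0099
grip_force: 20.0
```

Request:
{"method": "arm_command", "body": {"motion": [{"tx": 0, "ty": 0, "tz": 0, "wx": 0, "wy": 0, "wz": -0.143}, {"tx": 0, "ty": 0, "tz": 0, "wx": 0, "wy": 0, "wz": -0.143}, {"tx": 0, "ty": 0, "tz": 0, "wx": 0, "wy": 0, "wz": -0.143}, {"tx": 0, "ty": 0, "tz": 0, "wx": 0, "wy": 0, "wz": -0.143}, {"tx": 0, "ty": 0, "tz": 0, "wx": 0, "wy": 0, "wz": -0.142}]}}

```text
clock: 26.57
tcp_pos: [0.4498, -0.0648, 0.0984]
tool_rot: [[-0.035, 0.999, -0.0], [0.999, 0.035, 0.0], [0.0, -0.0, -1.0]]
ft_force: [-0.7, 0.8, -0.3]
finger_gap: 0.0102
grip_force: 20.0
```

Request:
{"method": "arm_command", "body": {"motion": [{"tx": 0, "ty": 0, "tz": 0, "wx": 0, "wy": 0, "wz": 0}, {"tx": 0, "ty": 0, "tz": 0, "wx": 0, "wy": 0, "wz": 0}, {"tx": 0, "ty": 0, "tz": 0, "wx": 0, "wy": 0, "wz": 0}, {"tx": 0, "ty": 0, "tz": 0, "wx": 0, "wy": 0, "wz": 0}, {"tx": 0, "ty": 0, "tz": 0, "wx": 0, "wy": 0, "wz": 0}]}}

```text
clock: 26.98
tcp_pos: [0.45, -0.0649, 0.0984]
tool_rot: [[-0.028, 1.0, 0.0], [1.0, 0.028, 0.0], [0.0, 0.0, -1.0]]
ft_force: [-0.3, -0.4, -1.6]
finger_gap: 0.0098
grip_force: 20.0
```

```bash
python3 -c "
from h import *
look('w13'); delta(.5807,-.0317)"
```

```text
[ 0.45   -0.0649  0.0984] yaw 1.6
w13 [322. 227.] ctr [ 0.4513 -0.09  ] size [0.0191 0.0595] long axis deg 1.6
tx,ty [0.738 3.289] tz per z 2.459
```

Request:
{"method": "arm_command", "body": {"motion": [{"tx": 0.15, "ty": 0.65, "tz": 0, "wx": 0, "wy": 0, "wz": 0}, {"tx": 0.15, "ty": 0.65, "tz": 0, "wx": 0, "wy": 0, "wz": 0}, {"tx": 0.15, "ty": 0.65, "tz": 0, "wx": 0, "wy": 0, "wz": 0}, {"tx": 0.15, "ty": 0.65, "tz": 0, "wx": 0, "wy": 0, "wz": 0}, {"tx": 0.14, "ty": 0.69, "tz": 0, "wx": 0, "wy": 0, "wz": 0}]}}

```text
clock: 27.45
tcp_pos: [0.5816, -0.031, 0.0983]
tool_rot: [[-0.028, 1.0, -0.0], [1.0, 0.028, 0.0], [0.0, -0.0, -1.0]]
ft_force: [0.0, -0.3, -0.4]
finger_gap: 0.0098
grip_force: 20.0
```

Request:
{"method": "arm_command", "body": {"motion": [{"tx": 0, "ty": 0, "tz": 0.4, "wx": 0, "wy": 0, "wz": 0}, {"tx": 0, "ty": 0, "tz": 0.5, "wx": 0, "wy": 0, "wz": 0}, {"tx": 0, "ty": 0, "tz": 0.4, "wx": 0, "wy": 0, "wz": 0}, {"tx": 0, "ty": 0, "tz": 0, "wx": 0, "wy": 0, "wz": 0}, {"tx": 0, "ty": 0, "tz": 0, "wx": 0, "wy": 0, "wz": 0}]}}

```text
clock: 27.87
tcp_pos: [0.5801, -0.0314, 0.0457]
tool_rot: [[-0.029, 1.0, -0.002], [1.0, 0.029, 0.0], [0.0, -0.002, -1.0]]
ft_force: [0.5, 0.6, 0.0]
finger_gap: 0.0101
grip_force: 20.0
```

```bash
python3 -c "
from h import *
look('w14'); delta(.5807,-.0317)"
```

```text
[ 0.5809 -0.0315  0.0468] yaw 1.64
tx,ty [-0.004 -0.006] tz per z 1.17
```

Request:
{"method": "arm_command", "body": {"motion": [{"tx": 0, "ty": 0, "tz": 0.2, "wx": 0, "wy": 0, "wz": 0}, {"tx": 0, "ty": 0, "tz": 0.2, "wx": 0, "wy": 0, "wz": 0}, {"tx": 0, "ty": 0, "tz": 0.15, "wx": 0, "wy": 0, "wz": 0}, {"tx": 0, "ty": 0, "tz": 0.11, "wx": 0, "wy": 0, "wz": 0}, {"tx": 0, "ty": 0, "tz": 0, "wx": 0, "wy": 0, "wz": 0}]}}

```text
clock: 28.33
tcp_pos: [0.5806, -0.0315, 0.0198]
tool_rot: [[-0.029, 1.0, -0.0], [1.0, 0.029, -0.0], [-0.0, -0.0, -1.0]]
ft_force: [0.4, -0.0, -0.8]
finger_gap: 0.0098
grip_force: 20.0
```

Request:
{"method": "arm_command", "body": {"motion": [{"tx": 0, "ty": 0, "tz": 0, "wx": 0, "wy": 0, "wz": 0}, {"tx": 0, "ty": 0, "tz": 0, "wx": 0, "wy": 0, "wz": 0}, {"tx": 0, "ty": 0, "tz": 0, "wx": 0, "wy": 0, "wz": 0}, {"tx": 0, "ty": 0, "tz": 0, "wx": 0, "wy": 0, "wz": 0}, {"tx": 0, "ty": 0, "tz": 0, "wx": 0, "wy": 0, "wz": 0}]}}

```text
clock: 28.75
tcp_pos: [0.5807, -0.0315, 0.0199]
tool_rot: [[-0.029, 1.0, 0.0], [1.0, 0.029, 0.0], [0.0, 0.0, -1.0]]
ft_force: [0.3, 0.0, -0.7]
finger_gap: 0.01
grip_force: 20.0
```

Request:
{"method": "arm_command", "body": {"motion": [{"tx": 0, "ty": 0, "tz": 0, "wx": 0, "wy": 0, "wz": 0}, {"tx": 0, "ty": 0, "tz": 0, "wx": 0, "wy": 0, "wz": 0}, {"tx": 0, "ty": 0, "tz": 0, "wx": 0, "wy": 0, "wz": 0}, {"tx": 0, "ty": 0, "tz": -0.2, "wx": 0, "wy": 0, "wz": 0}, {"tx": 0, "ty": 0, "tz": -0.6, "wx": 0, "wy": 0, "wz": 0}], "grip": 0.36}}

```text
clock: 29.17
tcp_pos: [0.5785, -0.0311, 0.0497]
tool_rot: [[-0.029, 1.0, -0.006], [1.0, 0.029, 0.001], [0.001, -0.006, -1.0]]
ft_force: [0.0, 0.8, -0.1]
finger_gap: 0.0322
grip_force: 0.0
```

Request:
{"method": "arm_command", "body": {"motion": [{"tx": 0, "ty": 0, "tz": -0.7, "wx": 0, "wy": 0, "wz": 0}, {"tx": 0, "ty": -0.2, "tz": -0.7, "wx": 0, "wy": 0, "wz": 0}, {"tx": 0, "ty": -0.4, "tz": -0.7, "wx": 0, "wy": 0, "wz": 0}, {"tx": -0.8, "ty": -0.6, "tz": -0.5, "wx": 0, "wy": 0, "wz": 0}, {"tx": -0.8, "ty": -0.6, "tz": 0, "wx": 0, "wy": 0, "wz": 0}]}}

```text
clock: 29.58
tcp_pos: [0.5141, -0.0953, 0.1595]
tool_rot: [[-0.033, 0.999, 0.009], [0.999, 0.033, -0.003], [-0.003, 0.009, -1.0]]
ft_force: [1.5, -2.1, 0.3]
finger_gap: 0.0328
grip_force: 0.0
```

Request:
{"method": "arm_command", "body": {"motion": [{"tx": -0.9, "ty": -0.6, "tz": 0, "wx": 0, "wy": 0, "wz": 0}, {"tx": -0.9, "ty": -0.6, "tz": 0, "wx": 0, "wy": 0, "wz": 0}, {"tx": -0.9, "ty": -0.6, "tz": 0, "wx": 0, "wy": 0, "wz": 0}, {"tx": -0.9, "ty": -0.54, "tz": 0, "wx": 0, "wy": 0, "wz": 0}, {"tx": -0.9, "ty": 0, "tz": 0, "wx": 0, "wy": 0, "wz": 0}], "grip": 0.42}}

```text
clock: 30.0
tcp_pos: [0.423, -0.2745, 0.1555]
tool_rot: [[-0.028, 1.0, -0.002], [1.0, 0.028, 0.001], [0.001, -0.001, -1.0]]
ft_force: [1.9, 0.7, -0.3]
finger_gap: 0.0387
grip_force: 0.0
```

Request:
{"method": "arm_command", "body": {"motion": [{"tx": -0.9, "ty": 0, "tz": 0, "wx": 0, "wy": 0, "wz": 0}, {"tx": -0.3, "ty": 0, "tz": 0, "wx": 0, "wy": 0, "wz": 0.16}, {"tx": 0, "ty": 0, "tz": 0, "wx": 0, "wy": 0, "wz": 0.16}, {"tx": 0, "ty": 0, "tz": 0, "wx": 0, "wy": 0, "wz": 0}, {"tx": 0, "ty": 0, "tz": 0, "wx": 0, "wy": 0, "wz": 0}]}}

```text
clock: 30.42
tcp_pos: [0.4277, -0.3215, 0.1549]
tool_rot: [[0.216, 0.976, 0.0], [0.976, -0.216, 0.0], [0.0, 0.0, -1.0]]
ft_force: [0.9, 0.4, 0.2]
finger_gap: 0.0387
grip_force: 0.0
```

```bash
python3 -c "
from h import *
look('w15'); delta(.4235,-.2513)"
```

```text
[ 0.4279 -0.3211  0.1549] yaw -12.41
w15 [302. 120.] ctr [ 0.4238 -0.2482] size [0.0278 0.0398] long axis deg 167.6
tx,ty [ 1.682 -0.482] tz per z 3.874
```

Request:
{"method": "arm_command", "body": {"motion": [{"tx": 0.6, "ty": -0.17, "tz": 0.3, "wx": 0, "wy": 0, "wz": 0}, {"tx": 0.58, "ty": -0.16, "tz": 0.5, "wx": 0, "wy": 0, "wz": 0}, {"tx": 0.58, "ty": -0.16, "tz": 0.6, "wx": 0, "wy": 0, "wz": 0}, {"tx": 0, "ty": 0, "tz": 0.6, "wx": 0, "wy": 0, "wz": 0}, {"tx": 0, "ty": 0, "tz": 0.4, "wx": 0, "wy": 0, "wz": 0}]}}

```text
clock: 30.88
tcp_pos: [0.4236, -0.2459, 0.0574]
tool_rot: [[0.213, 0.977, -0.001], [0.977, -0.213, 0.001], [0.001, -0.002, -1.0]]
ft_force: [-0.5, -1.2, -0.0]
finger_gap: 0.0392
grip_force: 0.0
```

Request:
{"method": "arm_command", "body": {"motion": [{"tx": 0, "ty": 0, "tz": 0.4, "wx": 0, "wy": 0, "wz": 0}, {"tx": 0, "ty": 0, "tz": 0.4, "wx": 0, "wy": 0, "wz": 0}, {"tx": 0, "ty": 0, "tz": 0.31, "wx": 0, "wy": 0, "wz": 0}, {"tx": 0, "ty": 0, "tz": 0, "wx": 0, "wy": 0, "wz": 0}, {"tx": 0, "ty": 0, "tz": 0, "wx": 0, "wy": 0, "wz": 0}]}}

```text
clock: 31.3
tcp_pos: [0.4242, -0.2479, 0.0142]
tool_rot: [[0.216, 0.976, -0.001], [0.976, -0.216, 0.001], [0.001, -0.001, -1.0]]
ft_force: [0.3, -0.8, -0.2]
finger_gap: 0.0383
grip_force: 0.0
```

Request:
{"method": "arm_command", "body": {"motion": [{"tx": 0, "ty": 0, "tz": 0, "wx": 0, "wy": 0, "wz": 0}, {"tx": 0, "ty": 0, "tz": 0, "wx": 0, "wy": 0, "wz": 0}, {"tx": 0, "ty": 0, "tz": 0, "wx": 0, "wy": 0, "wz": 0}, {"tx": 0, "ty": 0, "tz": 0, "wx": 0, "wy": 0, "wz": 0}, {"tx": 0, "ty": 0, "tz": 0, "wx": 0, "wy": 0, "wz": 0}], "grip": 0}}

```text
clock: 31.72
tcp_pos: [0.4244, -0.2487, 0.0146]
tool_rot: [[0.219, 0.976, 0.001], [0.976, -0.219, -0.0], [-0.0, 0.001, -1.0]]
ft_force: [0.5, 0.6, 1.6]
finger_gap: 0.0099
grip_force: 8.7
```

Request:
{"method": "arm_command", "body": {"motion": [{"tx": 0, "ty": 0, "tz": 0, "wx": 0, "wy": 0, "wz": 0}, {"tx": 0, "ty": 0, "tz": -0.3, "wx": 0, "wy": 0, "wz": 0}, {"tx": 0, "ty": 0, "tz": -0.6, "wx": 0, "wy": 0, "wz": 0}, {"tx": 0, "ty": 0, "tz": -0.6, "wx": 0, "wy": 0, "wz": -0.156}, {"tx": 0, "ty": 0, "tz": -0.6, "wx": 0, "wy": 0, "wz": -0.156}]}}

```text
clock: 32.13
tcp_pos: [0.4238, -0.2483, 0.0989]
tool_rot: [[-0.03, 1.0, -0.001], [1.0, 0.03, 0.001], [0.001, -0.001, -1.0]]
ft_force: [0.4, -0.2, -1.2]
finger_gap: 0.0099
grip_force: 20.0
```

Request:
{"method": "arm_command", "body": {"motion": [{"tx": 0, "ty": 0, "tz": -0.2, "wx": 0, "wy": 0, "wz": 0}, {"tx": 0, "ty": 0, "tz": 0, "wx": 0, "wy": 0, "wz": 0}, {"tx": 0, "ty": 0, "tz": 0, "wx": 0, "wy": 0, "wz": 0}, {"tx": 0, "ty": 0, "tz": 0, "wx": 0, "wy": 0, "wz": 0}, {"tx": 0, "ty": 0, "tz": 0, "wx": 0, "wy": 0, "wz": 0}]}}

```text
clock: 32.55
tcp_pos: [0.4235, -0.248, 0.1048]
tool_rot: [[-0.023, 1.0, -0.002], [1.0, 0.023, 0.002], [0.002, -0.002, -1.0]]
ft_force: [-0.2, -0.0, -1.1]
finger_gap: 0.01
grip_force: 20.0
```

```bash
python3 -c "
from h import *
look('w16'); delta(.5796,.0083)"
```

```text
[ 0.4236 -0.2481  0.1049] yaw 1.32
tx,ty [6.319 4.046] tz per z 2.622
```

Request:
{"method": "arm_command", "body": {"motion": [{"tx": 0.79, "ty": 0.5, "tz": 0, "wx": 0, "wy": 0, "wz": 0}, {"tx": 0.79, "ty": 0.5, "tz": 0, "wx": 0, "wy": 0, "wz": 0}, {"tx": 0.79, "ty": 0.5, "tz": 0, "wx": 0, "wy": 0, "wz": 0}, {"tx": 0.79, "ty": 0.5, "tz": 0, "wx": 0, "wy": 0, "wz": 0}, {"tx": 0.79, "ty": 0.5, "tz": 0, "wx": 0, "wy": 0, "wz": 0}]}}

```text
clock: 33.02
tcp_pos: [0.5206, -0.0866, 0.1053]
tool_rot: [[-0.023, 1.0, -0.001], [1.0, 0.023, 0.0], [0.001, -0.001, -1.0]]
ft_force: [1.0, -0.7, -0.6]
finger_gap: 0.0101
grip_force: 20.0
```

Request:
{"method": "arm_command", "body": {"motion": [{"tx": 0.79, "ty": 0.5, "tz": 0, "wx": 0, "wy": 0, "wz": 0}, {"tx": 0.79, "ty": 0.5, "tz": 0, "wx": 0, "wy": 0, "wz": 0}, {"tx": 0.79, "ty": 0.54, "tz": 0, "wx": 0, "wy": 0, "wz": 0}, {"tx": 0, "ty": 0, "tz": 0.4, "wx": 0, "wy": 0, "wz": 0}, {"tx": 0, "ty": 0, "tz": 0.5, "wx": 0, "wy": 0, "wz": 0}]}}

```text
clock: 33.43
tcp_pos: [0.5813, 0.0103, 0.07]
tool_rot: [[-0.027, 1.0, 0.003], [1.0, 0.027, -0.0], [-0.0, 0.003, -1.0]]
ft_force: [-0.1, -0.2, -1.1]
finger_gap: 0.0098
grip_force: 20.0
```

Request:
{"method": "arm_command", "body": {"motion": [{"tx": 0, "ty": 0, "tz": 0.5, "wx": 0, "wy": 0, "wz": 0}, {"tx": 0, "ty": 0, "tz": 0, "wx": 0, "wy": 0, "wz": 0}, {"tx": 0, "ty": 0, "tz": 0, "wx": 0, "wy": 0, "wz": 0}, {"tx": 0, "ty": 0, "tz": 0, "wx": 0, "wy": 0, "wz": 0}, {"tx": 0, "ty": 0, "tz": 0, "wx": 0, "wy": 0, "wz": 0}]}}

```text
clock: 33.85
tcp_pos: [0.5805, 0.0077, 0.0514]
tool_rot: [[-0.023, 1.0, 0.002], [1.0, 0.023, -0.0], [-0.0, 0.002, -1.0]]
ft_force: [0.0, 0.2, -0.6]
finger_gap: 0.01
grip_force: 20.0
```

```bash
python3 -c "
from h import *
look('w17'); delta(.5796,.0083)"
```

```text
[0.5805 0.0077 0.0514] yaw 1.35
w17 [106.  23.] ctr [0.4399 0.1419] size [0.04   0.0494] long axis deg 143.5
tx,ty [ 0.015 -0.021] tz per z 1.286
```

Aligned over pocket 4; lower, release, then go view spare A.

Request:
{"method": "arm_command", "body": {"motion": [{"tx": 0.02, "ty": -0.02, "tz": 0.25, "wx": 0, "wy": 0, "wz": 0}, {"tx": 0, "ty": 0, "tz": 0.25, "wx": 0, "wy": 0, "wz": 0}, {"tx": 0, "ty": 0, "tz": 0.18, "wx": 0, "wy": 0, "wz": 0}, {"tx": 0, "ty": 0, "tz": 0.1, "wx": 0, "wy": 0, "wz": 0}, {"tx": 0, "ty": 0, "tz": 0, "wx": 0, "wy": 0, "wz": 0}]}}

```text
clock: 34.32
tcp_pos: [0.5784, 0.0088, 0.0188]
tool_rot: [[-0.024, 1.0, -0.001], [1.0, 0.024, -0.0], [-0.0, -0.001, -1.0]]
ft_force: [-1.9, -0.2, 5.3]
finger_gap: 0.0099
grip_force: 20.0
```

Request:
{"method": "arm_command", "body": {"motion": [{"tx": 0, "ty": 0, "tz": 0, "wx": 0, "wy": 0, "wz": 0}, {"tx": 0, "ty": 0, "tz": 0, "wx": 0, "wy": 0, "wz": 0}, {"tx": 0, "ty": 0, "tz": 0, "wx": 0, "wy": 0, "wz": 0}, {"tx": 0, "ty": 0, "tz": 0, "wx": 0, "wy": 0, "wz": 0}, {"tx": 0, "ty": 0, "tz": 0, "wx": 0, "wy": 0, "wz": 0}]}}

```text
clock: 34.73
tcp_pos: [0.5787, 0.0088, 0.0188]
tool_rot: [[-0.024, 1.0, -0.0], [1.0, 0.024, 0.0], [0.0, -0.0, -1.0]]
ft_force: [-1.6, -0.2, 3.1]
finger_gap: 0.0099
grip_force: 20.0
```

Request:
{"method": "arm_command", "body": {"motion": [{"tx": 0, "ty": 0, "tz": 0, "wx": 0, "wy": 0, "wz": 0}, {"tx": 0, "ty": 0, "tz": 0, "wx": 0, "wy": 0, "wz": 0}, {"tx": 0, "ty": 0, "tz": 0, "wx": 0, "wy": 0, "wz": 0}, {"tx": 0, "ty": 0, "tz": -0.2, "wx": 0, "wy": 0, "wz": 0}, {"tx": 0, "ty": 0, "tz": -0.6, "wx": 0, "wy": 0, "wz": 0}], "grip": 0.36}}

```text
clock: 35.15
tcp_pos: [0.5767, 0.009, 0.0486]
tool_rot: [[-0.024, 1.0, -0.006], [1.0, 0.024, 0.001], [0.001, -0.006, -1.0]]
ft_force: [0.1, 0.0, -0.9]
finger_gap: 0.0326
grip_force: 0.0
```

Request:
{"method": "arm_command", "body": {"motion": [{"tx": 0, "ty": 0, "tz": -0.7, "wx": 0, "wy": 0, "wz": 0}, {"tx": 0, "ty": 0, "tz": -0.7, "wx": 0, "wy": 0, "wz": 0}, {"tx": 0.7, "ty": -0.6, "tz": -0.7, "wx": 0, "wy": 0, "wz": 0}, {"tx": 0.7, "ty": -0.6, "tz": -0.5, "wx": 0, "wy": 0, "wz": 0}, {"tx": 0.77, "ty": -0.58, "tz": 0, "wx": 0, "wy": 0, "wz": 0}]}}

```text
clock: 35.57
tcp_pos: [0.5099, 0.0912, 0.1566]
tool_rot: [[-0.022, 1.0, 0.008], [1.0, 0.022, 0.0], [0.0, 0.009, -1.0]]
ft_force: [1.0, 0.9, -0.4]
finger_gap: 0.0333
grip_force: 0.0
```

Request:
{"method": "arm_command", "body": {"motion": [{"tx": 0, "ty": 0, "tz": 0, "wx": 0, "wy": 0, "wz": -0.146}, {"tx": 0, "ty": 0, "tz": 0, "wx": 0, "wy": 0, "wz": -0.146}, {"tx": 0, "ty": 0, "tz": 0, "wx": 0, "wy": 0, "wz": -0.146}, {"tx": 0, "ty": 0, "tz": 0, "wx": 0, "wy": 0, "wz": -0.146}, {"tx": 0, "ty": 0, "tz": 0, "wx": 0, "wy": 0, "wz": -0.146}], "grip": 0.42}}

```text
clock: 35.98
tcp_pos: [0.5083, 0.0912, 0.1528]
tool_rot: [[-0.567, 0.823, 0.001], [0.823, 0.567, 0.0], [-0.001, 0.001, -1.0]]
ft_force: [1.3, 0.7, -0.0]
finger_gap: 0.0388
grip_force: 0.0
```

Request:
{"method": "arm_command", "body": {"motion": [{"tx": 0, "ty": 0, "tz": 0, "wx": 0, "wy": 0, "wz": -0.146}, {"tx": 0, "ty": 0, "tz": 0, "wx": 0, "wy": 0, "wz": -0.146}, {"tx": 0, "ty": 0, "tz": 0, "wx": 0, "wy": 0, "wz": -0.146}, {"tx": 0, "ty": 0, "tz": 0, "wx": 0, "wy": 0, "wz": 0}, {"tx": 0, "ty": 0, "tz": 0, "wx": 0, "wy": 0, "wz": 0}]}}

```text
clock: 36.4
tcp_pos: [0.5083, 0.091, 0.1525]
tool_rot: [[-0.806, 0.591, 0.001], [0.591, 0.806, 0.0], [-0.001, 0.0, -1.0]]
ft_force: [0.5, -0.2, 0.2]
finger_gap: 0.0383
grip_force: 0.0
```

```bash
python3 -c "
from h import *
c=look('w18'); delta(.4434,.139)
a=c.img[20:238,200:480]; b=load('w9').img[40:130,330:430]
cv2.imwrite('pics/z3.png',cv2.resize(a,None,fx=2.5,fy=2.5)[:,:,::-1])"
```

```text
[0.5083 0.091  0.1524] yaw 53.73
w18 [322. 111.] ctr [0.4449 0.1376] size [0.0271 0.0396] long axis deg 53.8
tx,ty [2.018 0.008] tz per z 3.81
```

View pics/z3.png

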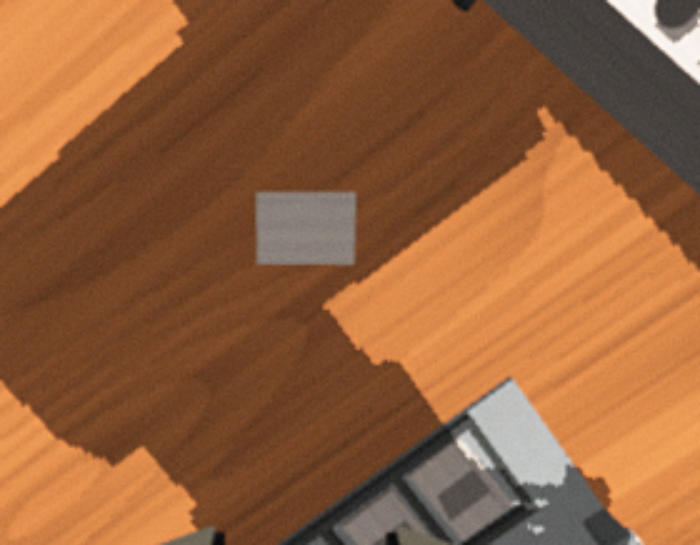

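Request:
{"method": "arm_command", "body": {"motion": [{"tx": 0.66, "ty": 0, "tz": 0.3, "wx": 0, "wy": 0, "wz": 0}, {"tx": 0.65, "ty": 0, "tz": 0.5, "wx": 0, "wy": 0, "wz": 0}, {"tx": 0.65, "ty": 0, "tz": 0.6, "wx": 0, "wy": 0, "wz": 0}, {"tx": 0, "ty": 0, "tz": 0.6, "wx": 0, "wy": 0, "wz": 0}, {"tx": 0, "ty": 0, "tz": 0.4, "wx": 0, "wy": 0, "wz": 0}]}}

```text
clock: 36.87
tcp_pos: [0.443, 0.1378, 0.0547]
tool_rot: [[-0.808, 0.59, -0.002], [0.59, 0.808, -0.0], [0.001, -0.001, -1.0]]
ft_force: [1.3, -0.7, 0.3]
finger_gap: 0.0384
grip_force: 0.0
```

Request:
{"method": "arm_command", "body": {"motion": [{"tx": 0, "ty": 0, "tz": 0.3, "wx": 0, "wy": 0, "wz": 0}, {"tx": 0, "ty": 0, "tz": 0.3, "wx": 0, "wy": 0, "wz": 0}, {"tx": 0, "ty": 0, "tz": 0.25, "wx": 0, "wy": 0, "wz": 0}, {"tx": 0, "ty": 0, "tz": 0.14, "wx": 0, "wy": 0, "wz": 0}, {"tx": 0, "ty": 0, "tz": 0, "wx": 0, "wy": 0, "wz": 0}]}}

```text
clock: 37.28
tcp_pos: [0.4443, 0.137, 0.0156]
tool_rot: [[-0.807, 0.59, -0.002], [0.59, 0.807, -0.0], [0.001, -0.001, -1.0]]
ft_force: [-0.6, 0.2, -0.1]
finger_gap: 0.0389
grip_force: 0.0
```

Request:
{"method": "arm_command", "body": {"motion": [{"tx": 0, "ty": 0, "tz": 0, "wx": 0, "wy": 0, "wz": 0}, {"tx": 0, "ty": 0, "tz": 0, "wx": 0, "wy": 0, "wz": 0}, {"tx": 0, "ty": 0, "tz": 0, "wx": 0, "wy": 0, "wz": 0}, {"tx": 0, "ty": 0, "tz": 0, "wx": 0, "wy": 0, "wz": 0}, {"tx": 0, "ty": 0, "tz": 0, "wx": 0, "wy": 0, "wz": 0}], "grip": 0}}

```text
clock: 37.7
tcp_pos: [0.4451, 0.1371, 0.0169]
tool_rot: [[-0.808, 0.589, 0.001], [0.589, 0.808, 0.0], [-0.001, 0.001, -1.0]]
ft_force: [-0.6, 0.2, 0.1]
finger_gap: 0.0099
grip_force: 8.1
```

Request:
{"method": "arm_command", "body": {"motion": [{"tx": 0, "ty": 0, "tz": 0, "wx": 0, "wy": 0, "wz": 0}, {"tx": 0, "ty": 0, "tz": -0.3, "wx": 0, "wy": 0, "wz": 0}, {"tx": 0, "ty": 0, "tz": -0.6, "wx": 0, "wy": 0, "wz": 0}, {"tx": 0, "ty": 0, "tz": -0.6, "wx": 0, "wy": 0, "wz": 0.145}, {"tx": 0, "ty": 0, "tz": -0.6, "wx": 0, "wy": 0, "wz": 0.145}]}}

```text
clock: 38.12
tcp_pos: [0.4444, 0.137, 0.1012]
tool_rot: [[-0.651, 0.759, -0.001], [0.759, 0.651, -0.0], [0.001, -0.001, -1.0]]
ft_force: [0.7, 0.1, -0.0]
finger_gap: 0.0096
grip_force: 20.0
```

Request:
{"method": "arm_command", "body": {"motion": [{"tx": 0, "ty": 0, "tz": -0.2, "wx": 0, "wy": 0, "wz": 0.145}, {"tx": 0, "ty": 0, "tz": 0, "wx": 0, "wy": 0, "wz": 0.145}, {"tx": 0, "ty": 0, "tz": 0, "wx": 0, "wy": 0, "wz": 0.145}, {"tx": 0, "ty": 0, "tz": 0, "wx": 0, "wy": 0, "wz": 0.145}, {"tx": 0, "ty": 0, "tz": 0, "wx": 0, "wy": 0, "wz": 0.145}]}}

```text
clock: 38.53
tcp_pos: [0.4447, 0.1371, 0.1086]
tool_rot: [[-0.138, 0.99, 0.0], [0.99, 0.138, -0.0], [-0.0, 0.0, -1.0]]
ft_force: [-0.1, 0.3, -0.8]
finger_gap: 0.01
grip_force: 20.0
```

Request:
{"method": "arm_command", "body": {"motion": [{"tx": 0, "ty": 0, "tz": 0, "wx": 0, "wy": 0, "wz": 0.143}, {"tx": 0, "ty": 0, "tz": 0, "wx": 0, "wy": 0, "wz": 0}, {"tx": 0, "ty": 0, "tz": 0, "wx": 0, "wy": 0, "wz": 0}, {"tx": 0, "ty": 0, "tz": 0, "wx": 0, "wy": 0, "wz": 0}, {"tx": 0, "ty": 0, "tz": 0, "wx": 0, "wy": 0, "wz": 0}]}}

```text
clock: 38.95
tcp_pos: [0.4448, 0.1371, 0.1084]
tool_rot: [[-0.034, 0.999, -0.0], [0.999, 0.034, -0.0], [-0.0, -0.0, -1.0]]
ft_force: [-0.8, 0.2, -0.2]
finger_gap: 0.0097
grip_force: 20.0
```

```bash
python3 -c "
from h import *
look('w19'); delta(.5784,.0483)"
```

```text
[0.4448 0.1371 0.1084] yaw 1.93
w19 [614.  22.] ctr [0.6729 0.2924] size [0.0354 0.0414] long axis deg 15.0
tx,ty [-2.33   3.264] tz per z 2.711
```

Request:
{"method": "arm_command", "body": {"motion": [{"tx": -0.47, "ty": 0.65, "tz": 0, "wx": 0, "wy": 0, "wz": 0}, {"tx": -0.47, "ty": 0.65, "tz": 0, "wx": 0, "wy": 0, "wz": 0}, {"tx": -0.47, "ty": 0.65, "tz": 0, "wx": 0, "wy": 0, "wz": 0}, {"tx": -0.46, "ty": 0.65, "tz": 0, "wx": 0, "wy": 0, "wz": 0}, {"tx": -0.46, "ty": 0.66, "tz": 0, "wx": 0, "wy": 0, "wz": 0}]}}

```text
clock: 39.42
tcp_pos: [0.5792, 0.0471, 0.1084]
tool_rot: [[-0.033, 0.999, -0.0], [0.999, 0.033, 0.0], [0.0, -0.0, -1.0]]
ft_force: [-0.2, -0.4, -1.5]
finger_gap: 0.0095
grip_force: 20.0
```

Request:
{"method": "arm_command", "body": {"motion": [{"tx": 0, "ty": 0, "tz": 0.4, "wx": 0, "wy": 0, "wz": 0}, {"tx": 0, "ty": 0, "tz": 0.5, "wx": 0, "wy": 0, "wz": 0}, {"tx": 0, "ty": 0, "tz": 0.5, "wx": 0, "wy": 0, "wz": 0}, {"tx": 0, "ty": 0, "tz": 0, "wx": 0, "wy": 0, "wz": 0}, {"tx": 0, "ty": 0, "tz": 0, "wx": 0, "wy": 0, "wz": 0}]}}

```text
clock: 39.83
tcp_pos: [0.5774, 0.0481, 0.0517]
tool_rot: [[-0.033, 0.999, -0.003], [0.999, 0.033, 0.0], [0.0, -0.003, -1.0]]
ft_force: [-0.1, -0.6, -0.3]
finger_gap: 0.0098
grip_force: 20.0
```

```bash
python3 -c "
from h import *
look('w20'); delta(.5784,.0483)"
```

```text
[0.5784 0.0481 0.0529] yaw 1.87
tx,ty [0.004 0.001] tz per z 1.322
```

Request:
{"method": "arm_command", "body": {"motion": [{"tx": 0, "ty": 0, "tz": 0.25, "wx": 0, "wy": 0, "wz": 0}, {"tx": 0, "ty": 0, "tz": 0.25, "wx": 0, "wy": 0, "wz": 0}, {"tx": 0, "ty": 0, "tz": 0.15, "wx": 0, "wy": 0, "wz": 0}, {"tx": 0, "ty": 0, "tz": 0.1, "wx": 0, "wy": 0, "wz": 0}, {"tx": 0, "ty": 0, "tz": 0, "wx": 0, "wy": 0, "wz": 0}]}}

```text
clock: 40.3
tcp_pos: [0.5779, 0.0482, 0.0222]
tool_rot: [[-0.032, 0.999, -0.0], [0.999, 0.032, -0.0], [-0.0, -0.0, -1.0]]
ft_force: [-0.0, 0.3, -1.1]
finger_gap: 0.0099
grip_force: 20.0
```

Request:
{"method": "arm_command", "body": {"motion": [{"tx": 0, "ty": 0, "tz": 0, "wx": 0, "wy": 0, "wz": 0}, {"tx": 0, "ty": 0, "tz": 0, "wx": 0, "wy": 0, "wz": 0}, {"tx": 0, "ty": 0, "tz": 0, "wx": 0, "wy": 0, "wz": 0}, {"tx": 0, "ty": 0, "tz": 0, "wx": 0, "wy": 0, "wz": 0}, {"tx": 0, "ty": 0, "tz": 0, "wx": 0, "wy": 0, "wz": 0}]}}

```text
clock: 40.72
tcp_pos: [0.5782, 0.0481, 0.0224]
tool_rot: [[-0.032, 0.999, 0.0], [0.999, 0.032, -0.0], [-0.0, 0.0, -1.0]]
ft_force: [-0.3, 0.2, -1.3]
finger_gap: 0.01
grip_force: 20.0
```

Request:
{"method": "arm_command", "body": {"motion": [{"tx": 0, "ty": 0, "tz": 0, "wx": 0, "wy": 0, "wz": 0}, {"tx": 0, "ty": 0, "tz": 0, "wx": 0, "wy": 0, "wz": 0}, {"tx": 0, "ty": 0, "tz": 0, "wx": 0, "wy": 0, "wz": 0}, {"tx": 0, "ty": 0, "tz": -0.2, "wx": 0, "wy": 0, "wz": 0}, {"tx": 0, "ty": 0, "tz": -0.6, "wx": 0, "wy": 0, "wz": 0}], "grip": 0.36}}

```text
clock: 41.13
tcp_pos: [0.5759, 0.0481, 0.0522]
tool_rot: [[-0.032, 0.999, -0.006], [0.999, 0.032, 0.0], [0.0, -0.006, -1.0]]
ft_force: [-0.8, 1.3, 0.4]
finger_gap: 0.0328
grip_force: 0.0
```

Request:
{"method": "arm_command", "body": {"motion": [{"tx": 0, "ty": 0, "tz": -0.7, "wx": 0, "wy": 0, "wz": 0}, {"tx": 0, "ty": 0, "tz": -0.7, "wx": 0, "wy": 0, "wz": 0}, {"tx": -0.7, "ty": -0.3, "tz": -0.7, "wx": 0, "wy": 0, "wz": 0}, {"tx": -0.8, "ty": -0.4, "tz": -0.6, "wx": 0, "wy": 0, "wz": 0}, {"tx": -0.8, "ty": -0.4, "tz": 0, "wx": 0, "wy": 0, "wz": 0}]}}

```text
clock: 41.55
tcp_pos: [0.5398, -0.0451, 0.1674]
tool_rot: [[-0.034, 0.999, 0.01], [0.999, 0.034, -0.002], [-0.003, 0.01, -1.0]]
ft_force: [1.4, 0.2, -0.4]
finger_gap: 0.0333
grip_force: 0.0
```

Request:
{"method": "arm_command", "body": {"motion": [{"tx": -0.8, "ty": 0, "tz": 0, "wx": 0, "wy": 0, "wz": 0}, {"tx": -0.3, "ty": 0, "tz": 0, "wx": 0, "wy": 0, "wz": 0}, {"tx": 0, "ty": 0, "tz": 0, "wx": 0, "wy": 0, "wz": 0}, {"tx": 0, "ty": 0, "tz": 0, "wx": 0, "wy": 0, "wz": 0}, {"tx": 0, "ty": 0, "tz": 0, "wx": 0, "wy": 0, "wz": 0}]}}

```text
clock: 41.97
tcp_pos: [0.5391, -0.0871, 0.1616]
tool_rot: [[-0.032, 0.999, -0.0], [0.999, 0.032, 0.001], [0.001, -0.0, -1.0]]
ft_force: [-0.2, 0.5, 0.4]
finger_gap: 0.0329
grip_force: 0.0
```

```bash
python3 -c "
from h import *
c=look('w21'); d=cap('side','d21'); s=cap('scene','s21')
a=cv2.resize(c.img[0:240,320:450],(320,590)); b=np.vstack([cv2.resize(d.img[120:400,140:460],(470,295),interpolation=cv2.INTER_AREA),cv2.resize(s.img[70:350,150:470],(470,295))])
cv2.imwrite('pics/z4.png',np.hstack([a,b])[:,:,::-1])"
```

```text
[ 0.5391 -0.0868  0.1615] yaw 1.9
w21 [628.  71.] ctr [0.8457 0.0439] size [0.0181 0.043 ] long axis deg 68.7
```

View pics/z4.png

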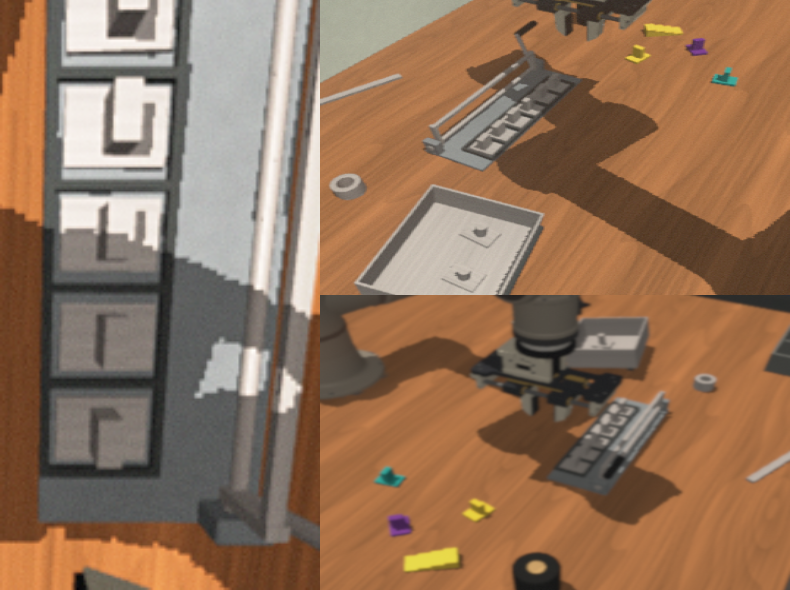

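Request:
{"method": "arm_command", "body": {"motion": [{"tx": -0.26, "ty": 0, "tz": -0.5, "wx": 0, "wy": 0, "wz": 0}, {"tx": -0.26, "ty": 0.7, "tz": -0.2, "wx": 0, "wy": 0, "wz": 0}, {"tx": -0.26, "ty": 0.8, "tz": 0, "wx": 0, "wy": 0, "wz": 0}, {"tx": -0.26, "ty": 0.8, "tz": 0, "wx": 0, "wy": 0, "wz": 0}, {"tx": -0.26, "ty": 0.89, "tz": 0, "wx": 0, "wy": 0, "wz": 0}], "grip": 0.45}}

```text
clock: 42.53
tcp_pos: [0.6694, -0.1353, 0.1902]
tool_rot: [[-0.033, 0.999, 0.0], [0.999, 0.033, -0.0], [-0.0, 0.0, -1.0]]
ft_force: [1.0, 0.9, 1.2]
finger_gap: 0.0412
grip_force: 0.0
```

Request:
{"method": "arm_command", "body": {"motion": [{"tx": 0, "ty": 0, "tz": 0, "wx": 0, "wy": 0, "wz": 0}, {"tx": 0, "ty": 0, "tz": 0, "wx": 0, "wy": 0, "wz": 0}, {"tx": 0, "ty": 0, "tz": 0.3, "wx": 0, "wy": 0, "wz": 0}, {"tx": 0, "ty": 0, "tz": 0.3, "wx": 0, "wy": 0, "wz": 0}, {"tx": 0, "ty": 0, "tz": 0, "wx": 0, "wy": 0, "wz": 0}]}}

```text
clock: 42.95
tcp_pos: [0.6661, -0.1345, 0.1635]
tool_rot: [[-0.033, 0.999, -0.005], [0.999, 0.033, 0.002], [0.002, -0.005, -1.0]]
ft_force: [0.1, 0.0, -1.0]
finger_gap: 0.0412
grip_force: 0.0
```

```bash
python3 -c "
from h import *
look('w22'); delta(.667,-.134)"
```

```text
[ 0.6666 -0.1348  0.1649] yaw 1.88
w22 [515.  16.] ctr [0.846  0.0391] size [0.0156 0.0339] long axis deg 68.6
tx,ty [0.02 0.01] tz per z 4.122
```

Request:
{"method": "arm_command", "body": {"motion": [{"tx": 0.02, "ty": 0, "tz": 0.5, "wx": 0, "wy": 0, "wz": 0}, {"tx": 0, "ty": 0, "tz": 0.5, "wx": 0, "wy": 0, "wz": 0}, {"tx": 0, "ty": 0, "tz": 0.5, "wx": 0, "wy": 0, "wz": 0}, {"tx": 0, "ty": 0, "tz": 0.4, "wx": 0, "wy": 0, "wz": 0}, {"tx": 0, "ty": 0, "tz": 0, "wx": 0, "wy": 0, "wz": 0}]}}

```text
clock: 43.42
tcp_pos: [0.666, -0.1342, 0.0873]
tool_rot: [[-0.032, 0.999, -0.005], [0.999, 0.032, 0.002], [0.002, -0.005, -1.0]]
ft_force: [-0.7, 1.0, 0.3]
finger_gap: 0.0414
grip_force: 0.0
```

Request:
{"method": "arm_command", "body": {"motion": [{"tx": 0, "ty": 0, "tz": 0, "wx": 0, "wy": 0, "wz": 0}, {"tx": 0, "ty": 0, "tz": 0, "wx": 0, "wy": 0, "wz": 0}, {"tx": 0, "ty": 0, "tz": 0, "wx": 0, "wy": 0, "wz": 0}, {"tx": 0, "ty": 0, "tz": 0, "wx": 0, "wy": 0, "wz": 0}, {"tx": 0, "ty": 0, "tz": 0, "wx": 0, "wy": 0, "wz": 0}], "grip": 0, "force": 12}}

```text
clock: 43.83
tcp_pos: [0.6657, -0.1355, 0.0911]
tool_rot: [[-0.032, 0.999, -0.005], [0.999, 0.032, -0.0], [-0.0, -0.005, -1.0]]
ft_force: [-11.2, -1.0, 9.3]
finger_gap: 0.0134
grip_force: 12.0
```

Request:
{"method": "arm_command", "body": {"motion": [{"tx": 0, "ty": 0, "tz": 0, "wx": 0, "wy": 0, "wz": 0}, {"tx": 0, "ty": 0, "tz": 0, "wx": 0, "wy": 0, "wz": 0}, {"tx": 0, "ty": 0, "tz": 0, "wx": 0, "wy": 0, "wz": 0}, {"tx": 0, "ty": 0, "tz": 0, "wx": 0, "wy": 0, "wz": 0}, {"tx": 0, "ty": 0, "tz": 0, "wx": 0, "wy": 0, "wz": 0}]}}

```text
clock: 44.25
tcp_pos: [0.6658, -0.1355, 0.0911]
tool_rot: [[-0.032, 0.999, -0.005], [0.999, 0.032, -0.0], [0.0, -0.005, -1.0]]
ft_force: [-12.6, -0.4, 9.4]
finger_gap: 0.0137
grip_force: 12.0
```

Request:
{"method": "arm_command", "body": {"motion": [{"tx": 0, "ty": -0.08, "tz": 0, "wx": 0, "wy": 0, "wz": 0}, {"tx": 0, "ty": -0.34, "tz": -0.06, "wx": 0, "wy": 0, "wz": 0}, {"tx": 0, "ty": -0.3, "tz": -0.01, "wx": 0, "wy": 0, "wz": 0}, {"tx": 0, "ty": -0.36, "tz": 0.03, "wx": 0, "wy": 0, "wz": 0}, {"tx": 0, "ty": 0, "tz": 0, "wx": 0, "wy": 0, "wz": 0}]}}

```text
clock: 44.67
tcp_pos: [0.6243, -0.1368, 0.0931]
tool_rot: [[-0.032, 0.999, 0.002], [0.999, 0.032, -0.001], [-0.001, 0.002, -1.0]]
ft_force: [-4.3, 1.7, 6.5]
finger_gap: 0.0131
grip_force: 12.0
```

Request:
{"method": "arm_command", "body": {"motion": [{"tx": 0, "ty": -0.35, "tz": 0.1, "wx": 0, "wy": 0, "wz": 0}, {"tx": 0, "ty": -0.36, "tz": 0.18, "wx": 0, "wy": 0, "wz": 0}, {"tx": 0, "ty": -0.33, "tz": 0.22, "wx": 0, "wy": 0, "wz": 0}, {"tx": 0, "ty": -0.28, "tz": 0.29, "wx": 0, "wy": 0, "wz": 0}, {"tx": 0, "ty": 0, "tz": 0, "wx": 0, "wy": 0, "wz": 0}]}}

```text
clock: 45.08
tcp_pos: [0.5708, -0.1384, 0.0586]
tool_rot: [[-0.032, 0.999, -0.002], [1.0, 0.032, 0.0], [0.0, -0.002, -1.0]]
ft_force: [-0.5, -1.0, -3.9]
finger_gap: 0.0135
grip_force: 12.0
```

Request:
{"method": "arm_command", "body": {"motion": [{"tx": 0, "ty": -0.23, "tz": 0.32, "wx": 0, "wy": 0, "wz": 0}, {"tx": 0, "ty": -0.15, "tz": 0.31, "wx": 0, "wy": 0, "wz": 0}, {"tx": 0, "ty": -0.05, "tz": 0.2, "wx": 0, "wy": 0, "wz": 0}, {"tx": 0, "ty": 0, "tz": 0, "wx": 0, "wy": 0, "wz": 0}, {"tx": 0, "ty": 0, "tz": 0, "wx": 0, "wy": 0, "wz": 0}]}}

```text
clock: 45.5
tcp_pos: [0.5547, -0.1389, 0.026]
tool_rot: [[-0.032, 0.999, -0.002], [0.999, 0.032, 0.001], [0.001, -0.002, -1.0]]
ft_force: [-1.8, -0.7, -3.1]
finger_gap: 0.0133
grip_force: 12.0
```

Request:
{"method": "arm_command", "body": {"motion": [{"tx": 0, "ty": -0.02, "tz": 0.1, "wx": 0, "wy": 0, "wz": 0}, {"tx": 0, "ty": 0, "tz": 0.06, "wx": 0, "wy": 0, "wz": 0}, {"tx": 0, "ty": 0, "tz": 0, "wx": 0, "wy": 0, "wz": 0}, {"tx": 0, "ty": 0, "tz": 0, "wx": 0, "wy": 0, "wz": 0}, {"tx": 0, "ty": 0, "tz": 0, "wx": 0, "wy": 0, "wz": 0}]}}

```text
clock: 45.92
tcp_pos: [0.5533, -0.1389, 0.0199]
tool_rot: [[-0.032, 0.999, -0.003], [0.999, 0.032, 0.0], [0.001, -0.003, -1.0]]
ft_force: [-5.3, -0.3, -1.2]
finger_gap: 0.0135
grip_force: 12.0
```

Request:
{"method": "arm_command", "body": {"motion": [{"tx": 0, "ty": 0, "tz": 0.08, "wx": 0, "wy": 0, "wz": 0}, {"tx": 0, "ty": 0, "tz": 0.04, "wx": 0, "wy": 0, "wz": 0}, {"tx": 0, "ty": 0, "tz": 0, "wx": 0, "wy": 0, "wz": 0}, {"tx": 0, "ty": 0, "tz": 0, "wx": 0, "wy": 0, "wz": 0}, {"tx": 0, "ty": 0, "tz": 0, "wx": 0, "wy": 0, "wz": 0}]}}

```text
clock: 46.33
tcp_pos: [0.5532, -0.139, 0.0164]
tool_rot: [[-0.032, 0.999, -0.003], [0.999, 0.032, -0.0], [0.0, -0.003, -1.0]]
ft_force: [-9.2, 0.1, 10.5]
finger_gap: 0.0137
grip_force: 12.0
```

Request:
{"method": "arm_command", "body": {"motion": [{"tx": 0, "ty": 0, "tz": 0, "wx": 0, "wy": 0, "wz": 0}, {"tx": 0, "ty": 0, "tz": 0, "wx": 0, "wy": 0, "wz": 0}, {"tx": 0, "ty": 0, "tz": 0, "wx": 0, "wy": 0, "wz": 0}, {"tx": 0, "ty": 0, "tz": 0, "wx": 0, "wy": 0, "wz": 0}, {"tx": 0, "ty": 0, "tz": 0, "wx": 0, "wy": 0, "wz": 0}], "grip": 0.5}}

```text
clock: 46.75
tcp_pos: [0.5546, -0.1389, 0.0153]
tool_rot: [[-0.032, 0.999, 0.001], [0.999, 0.032, -0.0], [-0.0, 0.001, -1.0]]
ft_force: [0.3, -0.4, 0.5]
finger_gap: 0.0425
grip_force: 0.0
```

Request:
{"method": "arm_command", "body": {"motion": [{"tx": 0, "ty": 0, "tz": -0.3, "wx": 0, "wy": 0, "wz": 0}, {"tx": 0, "ty": 0, "tz": -0.6, "wx": 0, "wy": 0, "wz": 0}, {"tx": 0, "ty": 0, "tz": -0.7, "wx": 0, "wy": 0, "wz": 0}, {"tx": 0, "ty": 0, "tz": -0.7, "wx": 0, "wy": 0, "wz": 0}, {"tx": -0.3, "ty": -0.3, "tz": -0.7, "wx": 0, "wy": 0, "wz": 0}]}}

```text
clock: 47.17
tcp_pos: [0.5438, -0.1499, 0.1365]
tool_rot: [[-0.034, 0.999, 0.001], [0.999, 0.034, 0.001], [0.001, 0.001, -1.0]]
ft_force: [-0.1, -0.8, 0.1]
finger_gap: 0.0457
grip_force: 0.0
```

Request:
{"method": "arm_command", "body": {"motion": [{"tx": -0.8, "ty": -0.5, "tz": -0.5, "wx": 0, "wy": 0, "wz": 0}, {"tx": -0.4, "ty": -0.4, "tz": 0, "wx": 0, "wy": 0, "wz": 0}, {"tx": 0, "ty": 0, "tz": 0, "wx": 0, "wy": 0, "wz": 0}, {"tx": 0, "ty": 0, "tz": 0, "wx": 0, "wy": 0, "wz": 0}, {"tx": 0, "ty": 0, "tz": 0, "wx": 0, "wy": 0, "wz": 0}]}}

```text
clock: 47.58
tcp_pos: [0.5087, -0.1992, 0.1544]
tool_rot: [[-0.032, 1.0, -0.0], [1.0, 0.032, 0.001], [0.001, -0.0, -1.0]]
ft_force: [-0.6, 0.0, -0.1]
finger_gap: 0.0458
grip_force: 0.0
```

```bash
python3 - <<'E'
from h import *
w=look('w23'); d=cap('side','d23'); s=cap('scene','s23')
P=[]
for c,X,T in [(s,[.5533,-.128,.042],60),(d,[.5533,-.128,.042],75),(w,[.5533,-.128,.042],45)]:
    x,y=c.proj(X).astype(int); g=c.img.max(2); y0=max(y-30,0); m=np.zeros_like(g); m[y0:y+30,x-16:x+16]=(g[y0:y+30,x-16:x+16]<T)*255
    k,l,st,ce=cv2.connectedComponentsWithStats(m)
    if k<2: print("none",x,y); continue
    i=1+np.argmax(st[1:,4]); P.append((c,ce[i])); print((x,y),ce[i].round(1),st[i,4])
if len(P)>1: print(tri(*P))
a=cv2.resize(w.img[0:240,320:450],(320,590)); b=np.vstack([cv2.resize(d.img[150:310,200:360],(470,295)),cv2.resize(s.img[140:280,260:420],(470,295))])
cv2.imwrite('pics/z5.png',np.hstack([a,b])[:,:,::-1])
E
```

```text
[ 0.5089 -0.1989  0.1543] yaw 1.86
(np.int64(300), np.int64(234)) [300.7 235.4] 109
(np.int64(320), np.int64(181)) [320.8 181.7] 96
(np.int64(372), np.int64(121)) [372.7 120.2] 871
(array([ 0.55313337, -0.12829914,  0.04082084]), np.float64(0.001877385274484942))
```

View pics/z5.png

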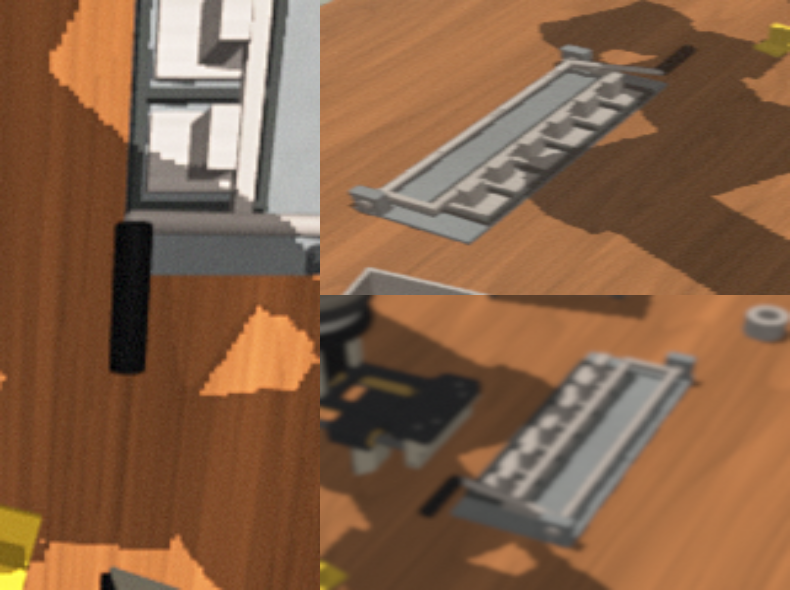

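The presser is fully down: the knob measures (0.5531, -0.1283, 0.0408), the same as at the start. Six flat-eared tabs lie in the pockets and both studded tabs are in the bin, with no spares left over.

```bash
python3 -c "
from plant import ticket; print(ticket.close_job())"
```

```text
the job is handed in; nothing more can be done
None
```

The job is handed in: both old-pattern tabs are in the bin, the four spares fill the empty pockets with none left over, and the presser is fully lowered; no verdict on the judging came back.

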